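# Transfer the sample row to the storage rack in reverse order

## Robot

A 6-joint arm with a two-finger parallel gripper is mounted at the origin on the work surface. World frame = base frame: x ahead of the robot, y to its left, z up, the work surface at z = 0. Lengths are in m, angles in rad, forces in N, time in s.
With the tool pointing down it reaches from about 0.35 to 0.875 m from the base axis. Payload 15.5 kg.
Tool frame: the origin (TCP) lies at the very end of the fingers, on their centre line; the grasp point (between the pads) lies robot.grasp_offset behind it (robot.grasp_offset is the distance from the TCP to the grasp point, in m); y points along the fingers, z is the direction in which the jaws open and shut, and the axes are right-handed (so a half turn about y gives the same grasp; the last joint's range is limited). The gripper opens to 85 mm and grips with 20 to 120 N. Pads are 22 mm wide; open, the fingers measure 114 mm over their backs; the gripper's body (76 mm by 85 mm) begins 54 mm behind the grasp point. The pads swing forward as they close: fully open they stand 13 mm farther back than shut.
Start: joints at [1.103, 0.494, 1.345, -0, 1.302, -0.096], TCP at [0.227, 0.582, 0.231] pointing down, gripper open.
Joint ranges: [-2.91, 2.91], [-0.82, 2.16], [0.22, 2.67], [-1.22, 4.37], [0.12, 2.79], [-3.08, 3.08]. Speed limits (rad/s): [1.89, 1.89, 2.57, 3.01, 3.01, 3.01].

## Interface

Orientations are given as a 3x3 rotation matrix whose columns are the frame's x, y, z axes.
In Python, from plant import robot gives the robot as it stands.
- The arm moves only by the tool servo_tool, never from a script. Its arguments are lists of equal length, an entry for each row: "delta_pos": the shift along the tool's x, y, z in units of 25 mm (1.0 is 25 mm), a list of three; "roll": the turn about the tool's y in units of 6 degrees (1.0 is 6 degrees). A call has 1 to 10 rows; each row is the pose to reach, as a shift and turn from the pose measured when the call began, along the tool's axes at that moment; what a row does not reach only later rows make up. A row lasts 1/12 s, in which the tool goes at most 41.7 mm and 7.16 degrees, less where a joint would pass 70% of its speed; a pose out of reach is approached as far as the arm can. A call with a gripper value outside its range is refused whole. "claw" is the gripper's target within -1 to 1 (shut at 1, half-way at 0, fully open at -1), set as the call begins (left out, the last holds). The fingers move at their own pace and stop on an object; the grip force is fixed at half the most. Time passes only in rows, so rows that repeat a pose let the fingers close. It gives the time, the measured TCP pose, the force and the opening at its end, in the units of the state.
- robot.sense(): the state, without advancing time (a new reading comes with each control period).
- robot.snapshot(name): name is "side" or "top" or "wrist"; returns the picture (400x640x3 uint8, red, green, blue); there is no depth.
- robot.get_calibration(name): a dict with "fx", "fy", "cx", "cy" (pixels), "k1" (the pictures are not rectified: a ray, as slopes to the right and down, at radius r is drawn at 1 + k1 r^2 times it, then the intrinsics apply), "extrinsics" (4x4, takes a point from camera to world coordinates); the wrist camera has in their place "mount" (4x4, takes a point from camera to tool coordinates, whose origin is the TCP and whose axes are the tool frame's). Camera axes: x right, y down, z forward; pixel columns grow to the right and rows downward; lengths in m; the calibration is good to about 2 mm. A picture is of the moment at which its call begins: read the wrist's pose just before it. get_calibration takes no time and is no camera call.
- robot.hand_in(): hands the job in, once; it reports no verdict.
The state is a dict: "time_s": time; "q": joint angles; "joint_vel": joint speeds; "joint_torque": joint torques, N m; "position": TCP position; "eef_rot": TCP orientation; "ft_force": force on the tool from outside, world axes, zero at the start; "moment": the same for the moment, N m; "grip_width": finger opening in m.
Only numpy, scipy, OpenCV 4.12 (cv2) and the standard library are available. Lean on these libraries where they do the work, as an engineer would, in place of code of your own. Each camera call takes 0.05 s, during which the arm holds its last target.

## Task

Move all four sample containers from the steel intake rack into the white storage rack, reversing the row: the container nearest the intake rack's upright end plate goes into the pocket farthest from the storage rack's end plate, the next one into the next pocket, and so on, until the one farthest from the intake end plate stands beside the storage end plate. Keep the containers upright, set each down gently on the floor of its pocket without dropping it, and let go.

Things in the scene. Friction and masses are not known exactly. Their poses are not given: they have to be found in the camera images.
- intake: Full rack, fixed: flat steel plate 228 x 64 mm, 6 mm thick, with an upright end plate (62 mm high, 64 wide, 12 thick) centred at x = +120 mm. Origin: centre of the flat plate's underside, on the table; x along the row towards the end plate, z up. Places at x = -84, -28, +28, +84 mm, y = 0, each with a black rubber pad, pad tops 10 mm above the table.
- storage: Empty rack, fixed: white plastic tray 228 x 64 mm, four open pockets in a row, each 52 (along x) x 56 mm inside; upright end plate (62 mm high, 64 wide, 12 thick) centred at x = +120 mm. Origin: centre of the tray's underside, on the table; x along the row towards the end plate, z up. Pocket centres x = -84, -28, +28, +84 mm, y = 0; floor 6 mm, tops of the 4 mm walls 22 mm above the table.
- jar: squat round screw-top jar, white plastic body 39 mm in diameter, grey lid 40 mm in diameter as wide as the body, 60 mm tall (the lid is the top 18 mm). Grip the lid. Loose, 30 to 100 g, standing upright on a pad of the intake rack. Origin: centre of its underside; z up along its axis.
- bottle: round bottle, white plastic body 36 mm in diameter up to 46 mm, sloping shoulder, then a narrow grey screw cap 22 mm in diameter from 60 to 82 mm; 82 mm tall. Grip the cap. Loose, 30 to 100 g, standing upright on a pad of the intake rack. Origin: centre of its underside; z up along its axis.
- carton: small upright brown cardboard carton, square, 36 x 36 mm and 74 mm tall, with a pale paper strip over its top; its sides are parallel to the intake rack's at the start. Loose, 30 to 100 g, standing upright on a pad of the intake rack. Origin: centre of its underside; z up along its axis.
- tube: slender sample tube, white plastic 24 mm in diameter with a foot 31 mm in diameter, grey screw cap 27 mm in diameter from 62 to 82 mm; 82 mm tall. Grip the cap. Loose, 30 to 100 g, standing upright on a pad of the intake rack. Origin: centre of its underside; z up along its axis.
- pad_jar: Black rubber pad, a fixed disc 50 mm in diameter and 4 mm thick on the intake rack, the one on which the jar stands at the start (all four pads look alike): it shows the jar's place in the original row. Origin: centre of its underside, 6 mm above the table.
- pad_bottle: Black rubber pad, a fixed disc 50 mm in diameter and 4 mm thick on the intake rack, the one on which the bottle stands at the start (all four pads look alike): it shows the bottle's place in the original row. Origin: centre of its underside, 6 mm above the table.
- pad_carton: Black rubber pad, a fixed disc 50 mm in diameter and 4 mm thick on the intake rack, the one on which the carton stands at the start (all four pads look alike): it shows the carton's place in the original row. Origin: centre of its underside, 6 mm above the table.
- pad_tube: Black rubber pad, a fixed disc 50 mm in diameter and 4 mm thick on the intake rack, the one on which the tube stands at the start (all four pads look alike): it shows the tube's place in the original row. Origin: centre of its underside, 6 mm above the table.
Things that resemble listed ones, but are neither listed nor needed, are in the scene too. Leave any yellow look-alike of the carton alone. What is shaped like the bottle but purple is not meant.

How it is judged:
By the outcome, as a careful person would: the job done as asked, in the order asked, and still so for the second after the job is handed in, with the robot touching nothing.
It also fails if it takes over 112 s, if anything falls off the work surface, if the arm or the gripper's body presses on something with over 40 N, if the wrist force passes 120 N, or if a joint passes its speed limit or range.

## Working session

There is one attempt and no reset: what is moved stays moved. The work goes in short steps, Python scripts to look and compute and a tool call to move; the robot and the scene stay as the last step left them, time stands still between calls to the robot, and variables do not carry over. Pictures are saved under pics/ and viewed, and the job is handed in when it is done.

Besides the shell and the picture viewer there is one more tool, called as a command line: name --pt "numbers of a row" for each row, then --argument value for the rest. servo_tool: Moves the arm, as the interface text tells. Its arguments: {"type":"object","properties":{"delta_pos":{"type":"array","items":{"type":"array","items":{"type":"number"}}},"roll":{"type":"array","items":{"type":"number"}},"claw":{"type":"number"}},"required":["delta_pos","roll"]}

```bash
ls; mkdir -p pics; python3 - <<'E'
from plant import robot
import cv2,numpy as np
np.set_printoptions(precision=4,suppress=True)
s=robot.sense(); print(s['time_s'],s['position'],s['eef_rot'],s['ft_force'],s['grip_width'],robot.grasp_offset)
for n in['side','top','wrist']:
    cv2.imwrite(f'pics/{n}0.png',cv2.cvtColor(robot.snapshot(n),cv2.COLOR_RGB2BGR)); print(n,robot.get_calibration(n))
E
```

```text
pics
0.0 [0.2269 0.582  0.2307] [[ 0.9317 -0.0006  0.3633]
 [-0.3633 -0.0011  0.9317]
 [-0.0001 -1.     -0.0012]] [ 0.0067 -0.2722  0.1697] 0.08555871299340238 0.0187
side {'fx': 362.6580759953107, 'fy': 362.6580759953107, 'cx': 317.28696622564513, 'cy': 200.57951514840514, 'k1': -0.07450349880037148, 'extrinsics': array([[ 0.9819, -0.1359,  0.1317,  0.4827],
       [-0.1891, -0.7314,  0.6552, -0.5419],
       [ 0.0073, -0.6683, -0.7439,  0.6473],
       [ 0.    ,  0.    ,  0.    ,  1.    ]])}
top {'fx': 492.09961644139247, 'fy': 492.09961644139247, 'cx': 318.3183249492823, 'cy': 200.77578463766747, 'k1': -0.03158014444057918, 'extrinsics': array([[-0.0168, -0.9946,  0.1022,  0.475 ],
       [-0.9999,  0.0168, -0.0007, -0.0005],
       [-0.001 , -0.1022, -0.9948,  0.9479],
       [ 0.    ,  0.    ,  0.    ,  1.    ]])}
wrist {'fx': 308.99785603060207, 'fy': 308.99785603060207, 'cx': 322.74257378049754, 'cy': 197.0876100927667, 'k1': 0.01024595393217256, 'mount': array([[-0.0003,  0.9472,  0.3207, -0.0828],
       [ 0.0003, -0.3207,  0.9472, -0.1412],
       [ 1.    ,  0.0004, -0.0001, -0.0006],
       [ 0.    ,  0.    ,  0.    ,  1.    ]])}
```

View pics/side0.png

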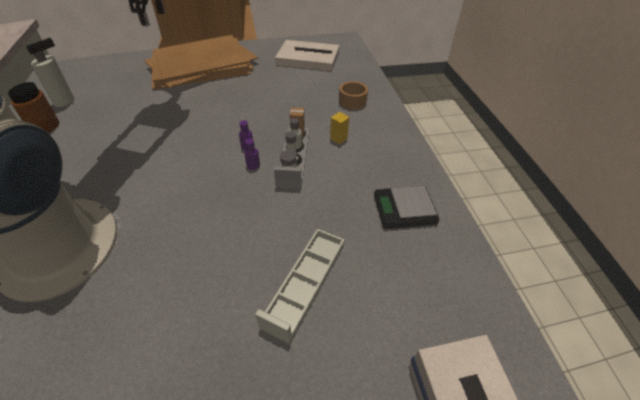

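View pics/top0.png

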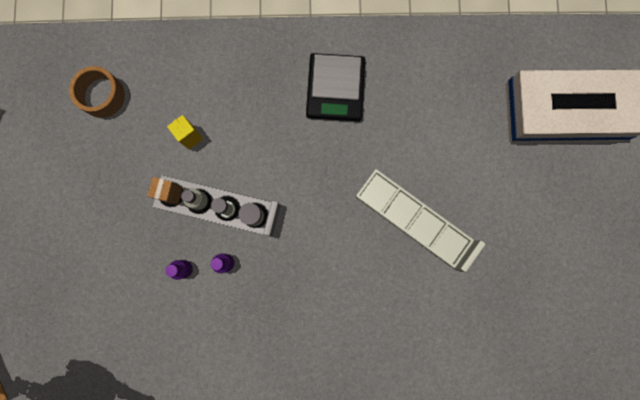

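View pics/wrist0.png

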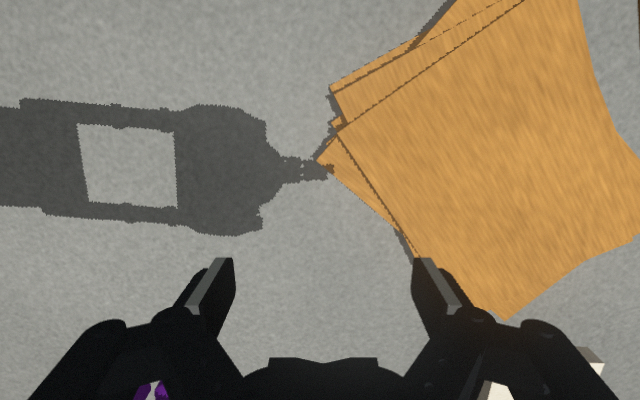

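```bash
cat > h.py <<'E'
from plant import robot
import cv2,numpy as np
np.set_printoptions(precision=4,suppress=True)
def ray(name,uv,pose=None):
    c=robot.get_calibration(name)
    x=np.array([(uv[0]-c['cx'])/c['fx'],(uv[1]-c['cy'])/c['fy']]);u=x.copy()
    for _ in range(20): u=x/(1+c['k1']*(u@u))
    T=c['extrinsics'] if 'extrinsics' in c else pose@c['mount']
    return T[:3,3],T[:3,:3]@np.array([u[0],u[1],1])
def onplane(name,uv,z,pose=None):
    o,d=ray(name,uv,pose); return o+d*(z-o[2])/d[2]
def proj(name,P,pose=None):
    c=robot.get_calibration(name); T=c['extrinsics'] if 'extrinsics' in c else pose@c['mount']
    p=np.linalg.inv(T)@np.append(P,1); u=p[:2]/p[2]; u=u*(1+c['k1']*(u@u))
    return np.array([c['fx']*u[0]+c['cx'],c['fy']*u[1]+c['cy']])
def pose():
    s=robot.sense();T=np.eye(4);T[:3,:3]=s['eef_rot'];T[:3,3]=s['position'];return T
def snap(n,f):
    T=pose();im=cv2.cvtColor(robot.snapshot(n),cv2.COLOR_RGB2BGR);cv2.imwrite(f'pics/{f}.png',im);np.save(f'pics/{f}.npy',T);return im,T
def zoom(im,x0,y0,w,h,k,f): cv2.imwrite(f'pics/{f}.png',cv2.resize(im[y0:y0+h,x0:x0+w],None,fx=k,fy=k,interpolation=cv2.INTER_CUBIC))
E
python3 - <<'E'
from h import *
t=cv2.imread('pics/top0.png');s=cv2.imread('pics/side0.png')
zoom(t,140,160,160,100,5,'zt1');zoom(t,345,160,150,115,5,'zt2');zoom(s,220,90,120,110,5,'zs1');zoom(s,250,225,110,120,5,'zs2')
E
```

```text
(no output)
```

View pics/zt1.png

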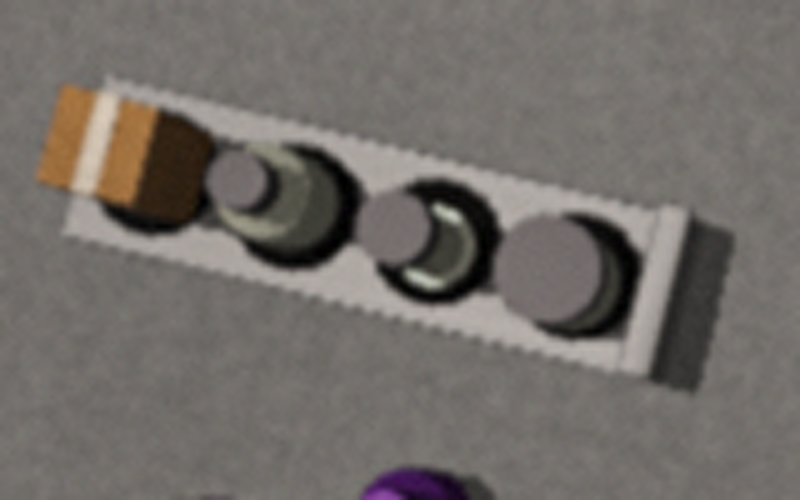

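View pics/zt2.png

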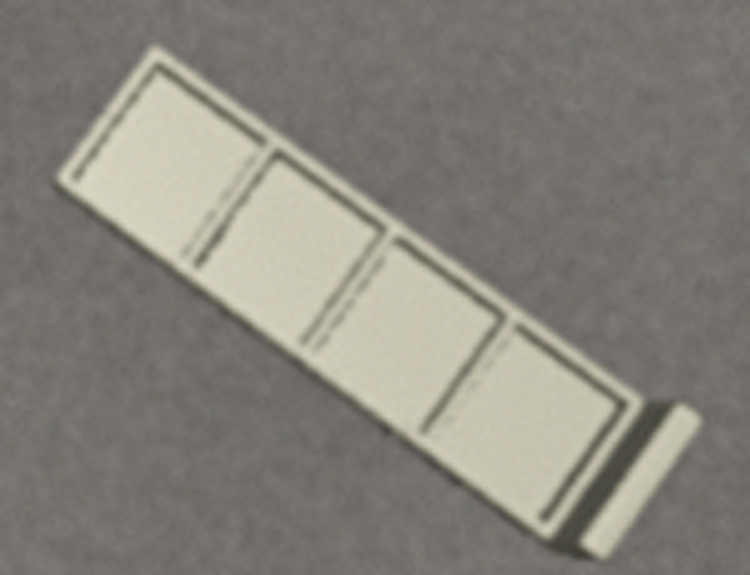

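View pics/zs1.png

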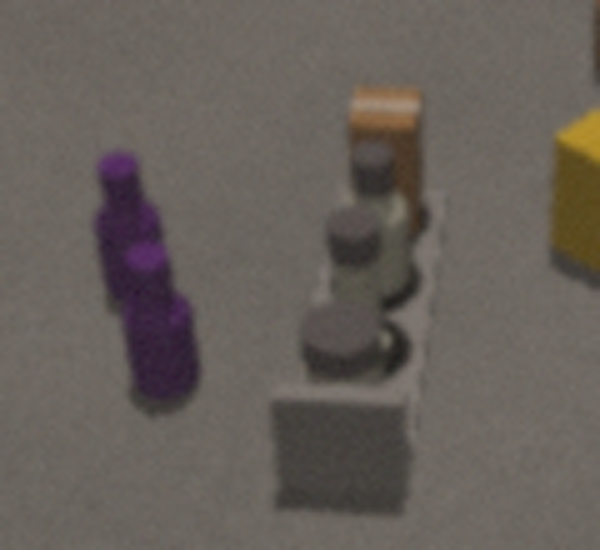

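View pics/zs2.png

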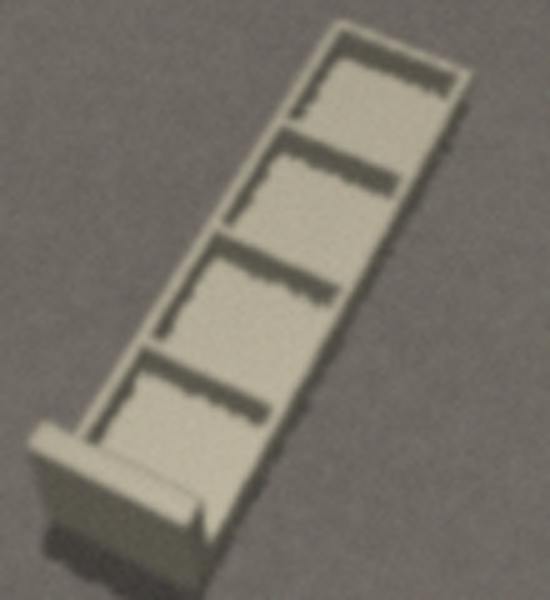

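```bash
cat >> h.py <<'E'
def fit(L,W):
    L=np.array(L,float);W=np.array(W)[:,:2];lm=L.mean(0);wm=W.mean(0);l=L-lm;w=W-wm
    th=np.arctan2((l[:,0]*w[:,1]-l[:,1]*w[:,0]).sum(),(l*w).sum());R=np.array([[np.cos(th),-np.sin(th)],[np.sin(th),np.cos(th)]])
    t=wm-R@lm; return th,t,R,np.linalg.norm((R@L.T).T+t-W,axis=1)*1e3
E
python3 - <<'E'
from h import *
def zz(u,v,x0,y0): return (u/5-.4+x0,v/5-.4+y0)
# storage
pts=[((155,45),.022,(-114,+1)),((55,180),.022,(-114,-1)),((545,540),.022,(114,-1)),((640,400),.022,(114,1)),((697,415),.062,(126,1)),((603,560),.062,(126,-1)),((675,402),.062,(114,1)),((580,545),.062,(114,-1))]
W=[onplane('top',zz(*p[0],345,160),p[1]) for p in pts]
# image up=+x,left=+y : x axis right-down => -y,-x ; y axis = rot90 ccw
L=[(p[2][0]/1e3,p[2][1]*.032) for p in pts]
print('storage',fit(L,W));
pts=[((108,78),.006,(-114,1)),((65,235),.006,(-114,-1)),((656,205),.062,(114,1)),((690,210),.062,(126,1)),((653,376),.062,(126,-1)),((620,370),.062,(114,-1))]
W=[onplane('top',zz(*p[0],140,160),p[1]) for p in pts]
L=[(p[2][0]/1e3,p[2][1]*.032) for p in pts]
th,t,R,r=fit(L,W); print('intake',th,t,r)
for n,zc,z,x in [('jar',(548,270),.07,.084),('tube',(394,227),.092,.028),('bottle',(240,180),.092,-.028),('carton',(98,145),.084,-.084)]:
    P=onplane('top',zz(*zc,140,160),z); print(n,P,'nominal',R@[x,0]+t, 'local',R.T@(P[:2]-t))
E
```

```text
storage (np.float64(-2.2251699321631624), array([ 0.5352, -0.181 ]), array([[-0.6087,  0.7934],
       [-0.7934, -0.6087]]), array([1.2198, 0.9154, 0.2743, 0.9247, 2.7541, 1.0464, 1.328 , 1.8328]))
intake -1.826515443008935 [0.5673 0.2013] [0.5804 1.1241 2.6326 1.4829 1.7866 1.1051]
jar [0.5442 0.123  0.07  ] nominal [0.5461 0.12  ] local [ 0.0816 -0.0026]
tube [0.5584 0.1738 0.092 ] nominal [0.5603 0.1742] local [ 0.0288 -0.0017]
bottle [0.5759 0.2281 0.092 ] nominal [0.5744 0.2284] local [-0.0281  0.0015]
carton [0.5902 0.2811 0.084 ] nominal [0.5886 0.2826] local [-0.083   0.0019]
```

servo_tool --pt "18.2 -0.8 -9.26" --pt "18.2 -0.8 -9.26" --pt "18.2 -0.8 -9.26" --pt "18.2 -0.8 -9.26" --pt "18.2 -0.8 -9.26" --pt "18.2 -0.8 -9.26" --pt "18.2 -0.8 -9.26" --pt "18.2 -0.8 -9.26" --pt "18.2 -0.8 -9.26" --pt "18.2 -0.8 -9.26" --roll '[13.9,13.9,13.9,13.9,13.9,13.9,13.9,13.9,13.9,13.9]' --claw -1

```text
time_s: 0.98
position: [0.505, 0.2696, 0.2474]
eef_rot: [[-0.057, -0.0, 0.998], [-0.998, -0.001, -0.057], [0.001, -1.0, -0.0]]
ft_force: [0.6, 0.3, 1.0]
grip_width: 0.0853
```

```bash
cat >> h.py <<'E'
def go(x,y,z,zdeg):
    """units to bring TCP to x,y,z with jaw axis (tool z) heading zdeg (mod 360)"""
    s=robot.sense();R=s['eef_rot'];d=R.T@(np.array([x,y,z])-s['position'])/.025
    cur=np.degrees(np.arctan2(R[1,2],R[0,2])); dy=(zdeg-cur+180)%360-180
    tilt=np.degrees(np.arccos(-R[2,1]))
    print('t%.2f pos'%s['time_s'],s['position'],'head %.2f tilt %.2f'%(cur,tilt),'F',s['ft_force'],'w %.4f'%s['grip_width'],'q6 %.2f'%s['q'][5])
    print('  UNITS d',np.round(d,2),'roll %.2f'%(-dy/6),'dist mm %.1f'%(np.linalg.norm(d)*25))
E
python3 -c "
from h import *
go(.567,.201,.25,-14.65)"
```

```text
t0.98 pos [0.505  0.2696 0.2474] head -3.28 tilt 0.05 F [0.6351 0.2932 1.0044] w 0.0853 q6 0.44
  UNITS d [ 2.6  -0.1   2.63] roll 1.90 dist mm 92.5
```

servo_tool --pt "2.6 -0.1 2.63" --pt "2.6 -0.1 2.63" --pt "2.6 -0.1 2.63" --pt "2.6 -0.1 2.63" --pt "2.6 -0.1 2.63" --roll '[1.9,1.9,1.9,1.9,1.9]'

```text
time_s: 1.4
position: [0.5669, 0.2005, 0.2496]
eef_rot: [[-0.254, -0.001, 0.967], [-0.967, -0.001, -0.254], [0.001, -1.0, -0.001]]
ft_force: [-0.4, 1.1, 0.0]
grip_width: 0.0853
```

```bash
python3 -c "
from h import *
go(.567,.201,.25,-14.65)
im,T=snap('wrist','w1')
for x in(-.084,-.028,.028,.084): print(proj('wrist',[.5673-.2528*x,.2013-.9675*x,.01],T))
"
```

```text
t1.40 pos [0.5669 0.2005 0.2496] head -14.73 tilt 0.09 F [-0.3933  1.0918  0.0071] w 0.0853 q6 0.50
  UNITS d [-0.02 -0.02 -0.  ] roll -0.01 dist mm 0.7
[323.2011  89.4841]
[323.229  138.1147]
[323.2545 182.2402]
[323.2781 222.5072]
```

View pics/w1.png

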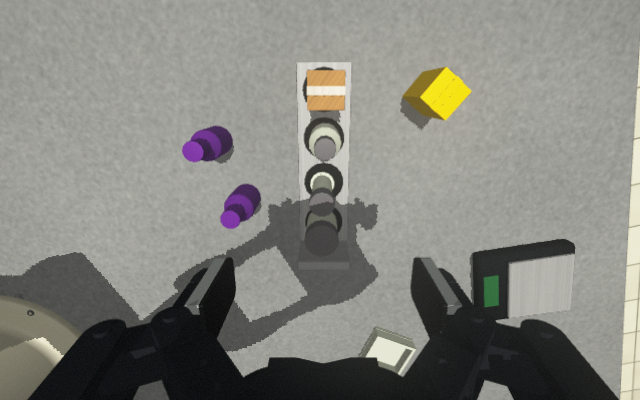

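```bash
python3 -c "
from h import *
im=cv2.imread('pics/w1.png'); zoom(im,270,50,115,80,6,'zw1');zoom(im,270,120,115,100,6,'zw1c');zoom(im,270,190,115,90,6,'zw1b')
"
```

```text
(no output)
```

View pics/zw1.png

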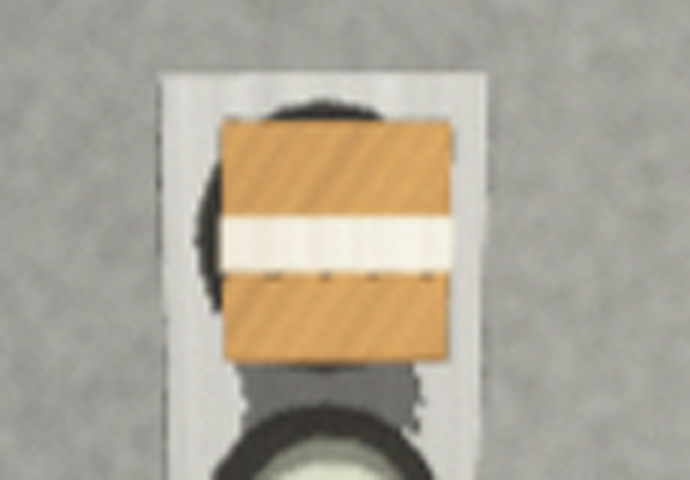

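View pics/zw1c.png

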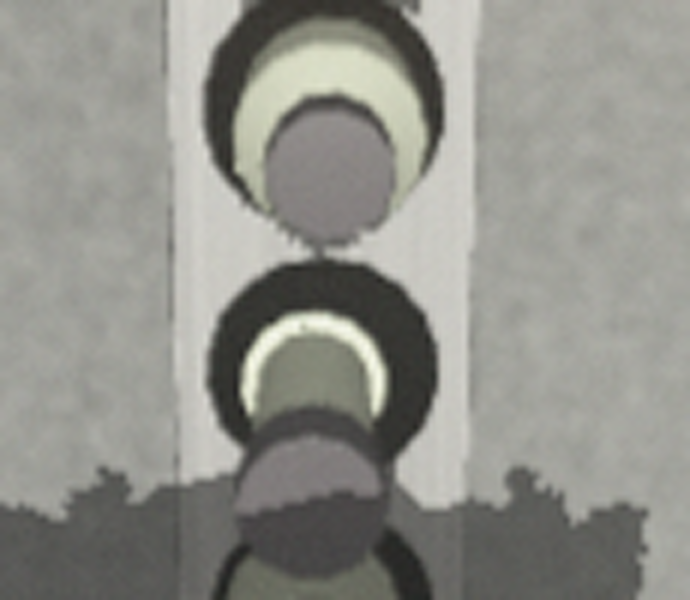

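View pics/zw1b.png

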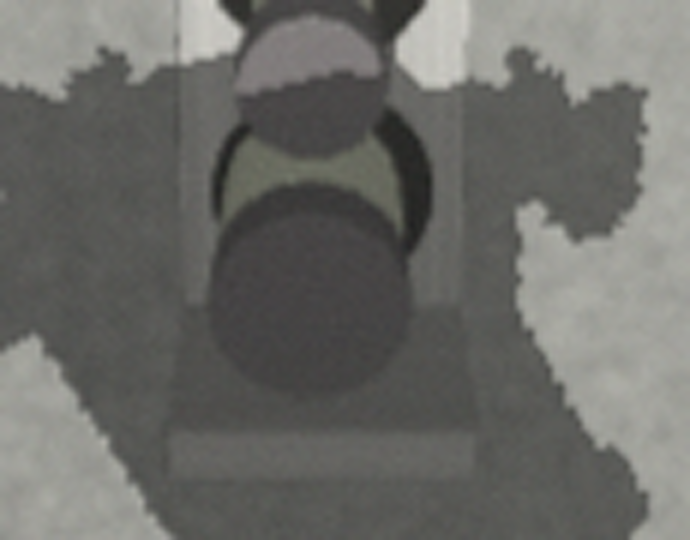

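```bash
python3 - <<'E'
from h import *
T=np.load('pics/w1.npy')
def P(u,v,y0,z): return onplane('wrist',(u/6-.42+270,v/6-.42+y0),z,T)
pts=[((163,74),50,.006,(-114,1)),((487,73),50,.006,(-114,-1)),((170,431),190,.062,(114,1)),((473,431),190,.062,(114,-1)),((470,479),190,.062,(126,-1)),((170,480),190,.062,(126,1))]
# image left = tool -z => rack -y ? determine
W=[P(*p[0],p[1],p[2]) for p in pts]
for s in(1,-1):
    L=[(p[3][0]/1e3,s*p[3][1]*.032) for p in pts]; f=fit(L,W); print(s,f[0],np.degrees(f[0]),f[1],f[3])
    if f[3].max()<6: th,t,R=f[:3]
for n,c,x in [('jar',P(310,297,190,.07),.084),('tube',P(312,503,120,.092),.028),('bottle',P(330,172,120,.092),-.028),('carton',P(337,240,50,.084),-.084)]:
    print(n,c,'local',R.T@(c[:2]-t),'pad',t+R@[x,0])
a,b,c,d=[P(u,v,50,.084)[:2] for u,v in[(222,120),(452,121),(449,362),(225,362)]]
for u in(b-a,c-b,d-c,a-d): print(np.linalg.norm(u),np.degrees(np.arctan2(u[1],u[0])))
E
```

```text
1 -1.831304558684074 -104.92602221566523 [0.5678 0.2024] [62.9564 62.7776 62.3321 62.6782 62.4163 62.5829]
-1 -1.8303712994134642 -104.87255039826783 [0.5677 0.2024] [2.0026 1.6561 1.6148 1.4476 2.1383 1.6193]
jar [0.5451 0.1258 0.07  ] local [ 0.0799 -0.0022] pad [0.5462 0.1212]
tube [0.5587 0.1755 0.092 ] local [ 0.0283 -0.0018] pad [0.5605 0.1754]
bottle [0.576  0.2297 0.092 ] local [-0.0285  0.001 ] pad [0.5749 0.2295]
carton [0.5906 0.2814 0.084 ] local [-0.0822  0.0019] pad [0.5893 0.2836]
0.035191628250164614 -14.942206919174614
0.035472403173830026 -104.12764434786519
0.0356835894254046 165.29208875642132
0.0356147387092865 75.07810247027405
```

```bash
python3 -c "
from h import *
go(.545,.1245,.11,-14.85);go(.545,.1245,.04,-14.85)"
```

```text
t1.45 pos [0.5664 0.2012 0.2496] head -14.65 tilt 0.09 F [-0.4388 -0.0667 -0.2296] w 0.0853 q6 0.50
  UNITS d [ 3.18  5.59 -0.04] roll 0.03 dist mm 160.7
t1.45 pos [0.5664 0.2012 0.2496] head -14.65 tilt 0.09 F [-0.4388 -0.0667 -0.2296] w 0.0853 q6 0.50
  UNITS d [ 3.18  8.39 -0.04] roll 0.03 dist mm 224.2
```

servo_tool --pt "1.2 1.0 -0.04" --pt "2.4 2.5 -0.04" --pt "3.18 4.0 -0.04" --pt "3.18 5.2 -0.04" --pt "3.18 6.2 -0.04" --pt "3.18 7.0 -0.04" --pt "3.18 7.6 -0.04" --pt "3.18 8.1 -0.04" --pt "3.18 8.4 -0.04" --pt "3.18 8.4 -0.04" --roll '[0.03,0.03,0.03,0.03,0.03,0.03,0.03,0.03,0.03,0.03]'

```text
time_s: 2.28
position: [0.5437, 0.1254, 0.0386]
eef_rot: [[-0.254, -0.004, 0.967], [-0.967, -0.001, -0.254], [0.002, -1.0, -0.003]]
ft_force: [-0.3, 0.4, 0.4]
grip_width: 0.0855
```

```bash
python3 -c "
from h import *
go(.545,.1245,.04,-14.85)
im,T=snap('wrist','w2'); snap('side','s2')"
```

```text
t2.28 pos [0.5437 0.1254 0.0386] head -14.73 tilt 0.21 F [-0.2708  0.4457  0.3956] w 0.0855 q6 0.38
  UNITS d [ 0.02 -0.06  0.06] roll 0.02 dist mm 2.1
```

View pics/w2.png

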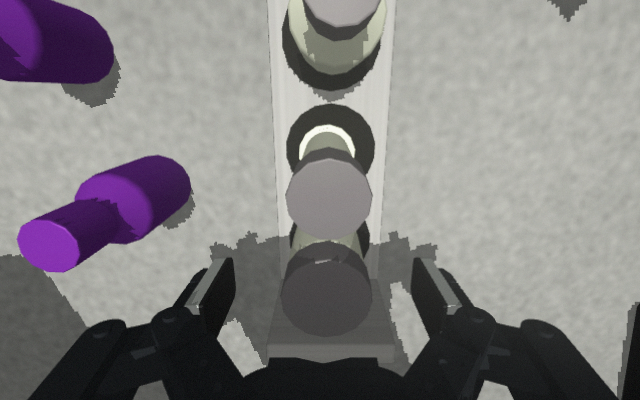

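servo_tool --pt "0.02 -0.04 0.04" --pt "0.02 -0.04 0.04" --pt "0.02 -0.04 0.04" --pt "0.02 -0.04 0.04" --pt "0.02 -0.04 0.04" --pt "0.02 -0.04 0.04" --pt "0.02 -0.04 0.04" --pt "0.02 -0.04 0.04" --roll '[0.02,0.02,0.02,0.02,0.02,0.02,0.02,0.02]' --claw 1

```text
time_s: 3.05
position: [0.546, 0.1244, 0.0419]
eef_rot: [[-0.257, -0.0, 0.966], [-0.966, -0.0, -0.257], [0.001, -1.0, -0.0]]
ft_force: [-1.9, 0.5, 10.6]
grip_width: 0.0385
```

```bash
python3 -c "
from h import *
go(.545,.1245,.04,-14.85)
im,T=snap('wrist','w3')"
```

```text
t3.05 pos [0.546  0.1244 0.0419] head -14.90 tilt 0.03 F [-1.852   0.5062 10.6134] w 0.0385 q6 0.38
  UNITS d [ 0.01  0.07 -0.04] roll -0.01 dist mm 2.1
```

View pics/w3.png

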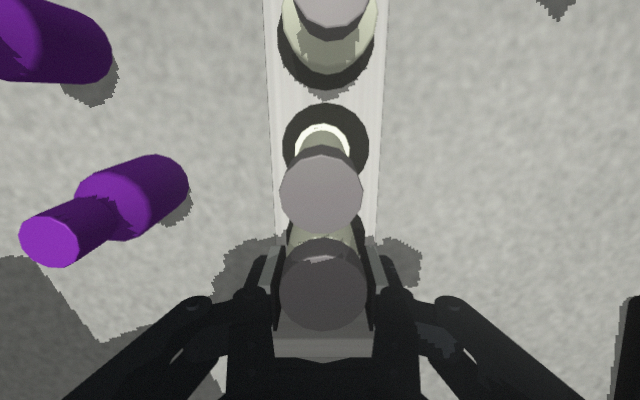

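servo_tool --pt "0 -0.1 0" --pt "0 -0.4 0" --pt "0 -1.0 0" --pt "0 -1.8 0" --pt "0 -2.7 0" --pt "0 -3.6 0" --pt "0 -4.4 0" --pt "0 -5.0 0" --pt "0 -5.2 0" --pt "0 -5.2 0" --roll '[0,0,0,0,0,0,0,0,0,0]'

```text
time_s: 3.93
position: [0.5466, 0.1245, 0.1733]
eef_rot: [[-0.257, 0.002, 0.966], [-0.966, -0.0, -0.257], [-0.0, -1.0, 0.002]]
ft_force: [0.5, 0.1, -0.3]
grip_width: 0.0385
```

```bash
python3 -c "
from h import *
go(.535,-.181,.25,-37.5)"
```

```text
t3.93 pos [0.5466 0.1245 0.1733] head -14.90 tilt 0.12 F [ 0.4955  0.0966 -0.3067] w 0.0385 q6 0.38
  UNITS d [11.93 -3.07  2.7 ] roll 3.77 dist mm 315.2
```

servo_tool --pt "0.4 -0.3 0.1" --pt "1.2 -0.6 0.3" --pt "2.4 -0.9 0.6" --pt "3.6 -1.2 0.8" --pt "4.8 -1.5 1.1" --pt "6.0 -1.8 1.4" --pt "7.2 -2.1 1.6" --pt "8.4 -2.4 1.9" --pt "9.6 -2.7 2.2" --pt "10.6 -3.0 2.4" --roll '[0.1,0.4,0.8,1.2,1.6,2.0,2.4,2.8,3.1,3.4]'

```text
time_s: 4.77
position: [0.5354, -0.1495, 0.248]
eef_rot: [[-0.58, 0.001, 0.814], [-0.814, 0.0, -0.58], [-0.0, -1.0, 0.001]]
ft_force: [0.3, 0.6, -0.3]
grip_width: 0.0386
```

```bash
python3 -c "
from h import *
go(.535,-.181,.25,-37.5)"
```

```text
t4.77 pos [ 0.5354 -0.1495  0.248 ] head -35.47 tilt 0.04 F [ 0.2644  0.5742 -0.3142] w 0.0386 q6 0.24
  UNITS d [ 1.04 -0.08  0.72] roll 0.34 dist mm 31.5
```

servo_tool --pt "0.8 -0.08 0.5" --pt "1.04 -0.08 0.72" --pt "1.04 -0.08 0.72" --pt "1.04 -0.08 0.72" --roll '[0.3,0.34,0.34,0.34]'

```text
time_s: 5.1
position: [0.5344, -0.1812, 0.2492]
eef_rot: [[-0.609, -0.001, 0.793], [-0.793, 0.001, -0.609], [-0.0, -1.0, -0.001]]
ft_force: [0.1, 0.6, -0.2]
grip_width: 0.0385
```

```bash
python3 -c "
from h import *
go(.535,-.181,.25,-37.5)
im,T=snap('wrist','w4');zoom(im,270,50,110,100,6,'zw4a');zoom(im,270,150,110,100,6,'zw4b')"
```

```text
t5.10 pos [ 0.5344 -0.1812  0.2492] head -37.54 tilt 0.06 F [ 0.0662  0.6089 -0.1964] w 0.0385 q6 0.22
  UNITS d [-0.02 -0.03  0.01] roll -0.01 dist mm 1.0
```

View pics/w4.png

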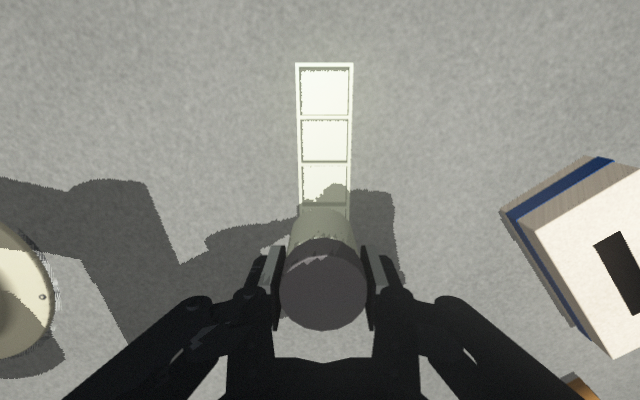

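View pics/zw4a.png

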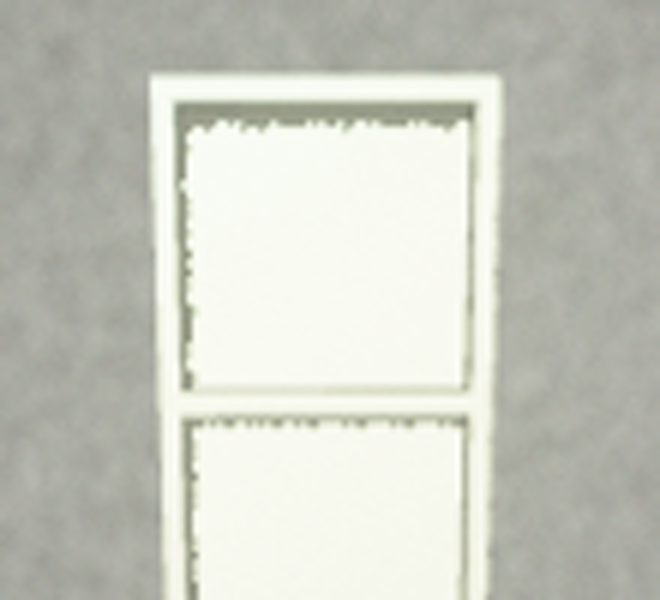

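View pics/zw4b.png

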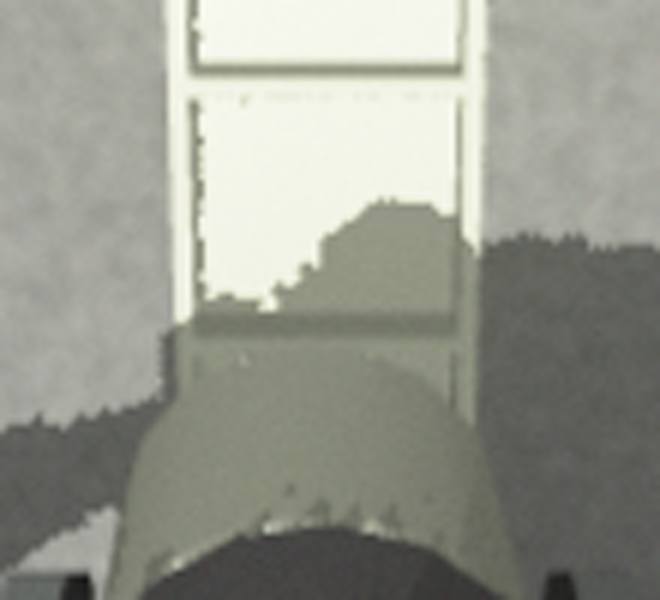

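```bash
python3 - <<'E'
from h import *
T=np.load('pics/w4.npy')
def P(u,v,y0,z): return onplane('wrist',(u/6-.42+270,v/6-.42+y0),z,T)
pts=[((150,74),50,(-114,-1)),((502,74),50,(-114,1)),((158,403),50,(-56,-1)),((496,403),50,(-56,1)),((168,84),150,(0,-1)),((486,84),150,(0,1)),((174,336),150,(56,-1)),((479,336),150,(56,1))]
W=[P(*p[0],p[1],.022) for p in pts];L=[(p[2][0]/1e3,p[2][1]*.032) for p in pts]
th,t,R,r=fit(L,W);print(np.degrees(th),t,r)
for x in(-.084,-.028,.028,.084): print(t+R@[x,0])
pos=t+R@[-.084,0]; go(pos[0],pos[1],.1,np.degrees(th)+90)
E
```

```text
-127.44248903802382 [ 0.5357 -0.1818] [0.7512 0.8174 0.9854 1.1435 0.1019 0.2431 1.751  1.6553]
[ 0.5867 -0.1151]
[ 0.5527 -0.1596]
[ 0.5186 -0.204 ]
[ 0.4846 -0.2485]
t5.15 pos [ 0.5345 -0.1805  0.2493] head -37.49 tilt 0.06 F [-0.4772  0.3256 -0.7817] w 0.0382 q6 0.22
  UNITS d [-3.35  5.97  0.07] roll -0.01 dist mm 171.1
```

servo_tool --pt "-0.5 0.2 0.0" --pt "-1.3 0.8 0.02" --pt "-2.2 1.8 0.04" --pt "-2.9 3.0 0.06" --pt "-3.3 4.2 0.07" --pt "-3.35 5.3 0.07" --pt "-3.35 6.2 0.07" --pt "-3.35 6.9 0.07" --pt "-3.35 7.3 0.07" --pt "-3.35 7.3 0.07" --roll '[0,0,0,0,0,0,0,0,0,0]'

```text
time_s: 5.98
position: [0.5857, -0.1132, 0.0646]
eef_rot: [[-0.607, -0.004, 0.794], [-0.794, 0.002, -0.607], [0.001, -1.0, -0.005]]
ft_force: [-0.5, -0.1, -0.2]
grip_width: 0.0382
```

```bash
python3 -c "
from h import *
go(.5866,-.1148,.0385,-37.45)
im,T=snap('wrist','w5');im,T=snap('side','s5');zoom(im,250,200,130,140,4,'zs5')"
```

```text
t5.98 pos [ 0.5857 -0.1132  0.0646] head -37.40 tilt 0.27 F [-0.5051 -0.0598 -0.1593] w 0.0382 q6 0.36
  UNITS d [0.03 1.04 0.07] roll 0.01 dist mm 26.2
```

View pics/w5.png

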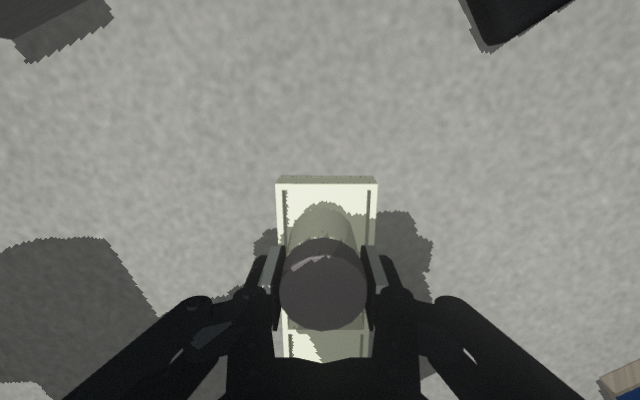

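View pics/zs5.png

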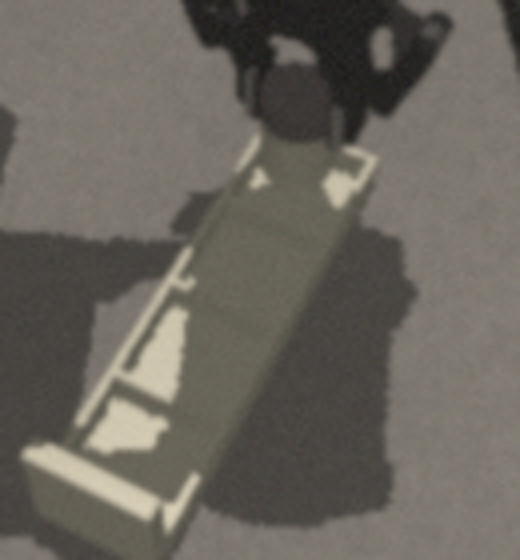

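servo_tool --pt "0.03 0.2 0.07" --pt "0.03 0.45 0.07" --pt "0.03 0.65 0.07" --pt "0.03 0.8 0.07" --pt "0.03 0.88 0.07" --pt "0.03 0.93 0.07" --pt "0.03 0.97 0.07" --pt "0.03 1.0 0.07" --pt "0.03 1.02 0.07" --pt "0.03 1.02 0.07" --roll '[0,0,0,0,0,0,0,0,0,0]'

```text
time_s: 6.92
position: [0.588, -0.1159, 0.0417]
eef_rot: [[-0.608, -0.0, 0.794], [-0.794, 0.001, -0.608], [-0.0, -1.0, -0.001]]
ft_force: [-0.3, 0.3, -0.4]
grip_width: 0.0381
```

```bash
python3 -c "
from h import *
go(.5866,-.1148,.0375,-37.45)"
```

```text
t6.92 pos [ 0.588  -0.1159  0.0417] head -37.44 tilt 0.06 F [-0.3454  0.2572 -0.421 ] w 0.0381 q6 0.36
  UNITS d [-0.    0.17 -0.07] roll 0.00 dist mm 4.5
```

servo_tool --pt "0 0.04 -0.04" --pt "0 0.08 -0.05" --pt "0 0.12 -0.06" --pt "0 0.14 -0.06" --pt "0 0.16 -0.06" --pt "0 0.17 -0.06" --pt "0 0.17 -0.06" --roll '[0,0,0,0,0,0,0]'

```text
time_s: 7.5
position: [0.5868, -0.1149, 0.0379]
eef_rot: [[-0.608, -0.0, 0.794], [-0.794, 0.001, -0.608], [-0.001, -1.0, -0.001]]
ft_force: [-3.3, 2.3, 9.7]
grip_width: 0.0386
```

```bash
python3 -c "
from h import *
go(.5866,-.1148,.0375,-37.45)"
```

```text
t7.50 pos [ 0.5868 -0.1149  0.0379] head -37.44 tilt 0.06 F [-3.3199  2.2611  9.6515] w 0.0386 q6 0.36
  UNITS d [ 0.    0.02 -0.01] roll 0.00 dist mm 0.4
```

servo_tool --pt "0 0 0" --pt "0 0 0" --pt "0 0 0" --pt "0 0 0" --pt "0 0 0" --pt "0 0 0" --roll '[0,0,0,0,0,0]' --claw -1

```text
time_s: 8.0
position: [0.5867, -0.1149, 0.0378]
eef_rot: [[-0.608, -0.0, 0.794], [-0.794, 0.001, -0.608], [-0.001, -1.0, -0.001]]
ft_force: [0.0, -0.0, -0.9]
grip_width: 0.0856
```

servo_tool --pt "0 -0.5 0" --pt "0 -1.5 0" --pt "0 -3.0 0" --pt "0 -4.5 0" --pt "0 -6.0 0" --pt "0 -7.2 0" --pt "0 -7.2 0" --roll '[0,0,0,0,0,0,0]'

```text
time_s: 8.58
position: [0.5894, -0.1158, 0.2242]
eef_rot: [[-0.608, 0.008, 0.794], [-0.794, -0.002, -0.608], [-0.004, -1.0, 0.008]]
ft_force: [1.0, -0.1, 0.3]
grip_width: 0.0852
```

```bash
python3 -c "
from h import *
go(.5585,.175,.2,-14.85)
im,T=snap('side','s6');zoom(im,250,200,130,140,4,'zs6')"
```

```text
t8.58 pos [ 0.5894 -0.1158  0.2242] head -37.44 tilt 0.49 F [ 0.9601 -0.1373  0.3256] w 0.0852 q6 0.36
  UNITS d [-8.48  0.94 -8.06] roll -3.76 dist mm 293.4
```

View pics/zs6.png

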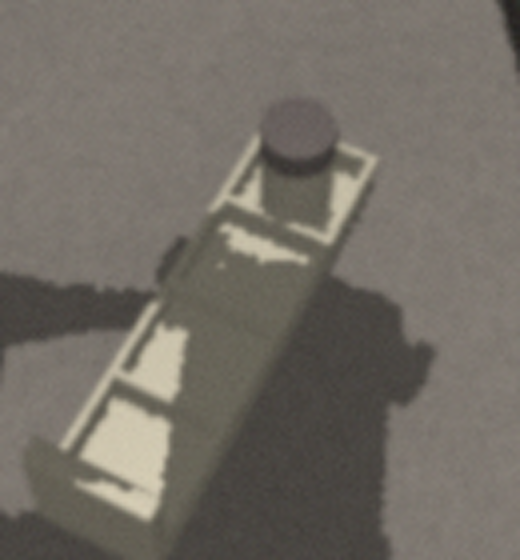

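servo_tool --pt "-1 0.1 -1" --pt "-2.1 0.3 -2" --pt "-3.3 0.5 -3.1" --pt "-4.5 0.7 -4.3" --pt "-5.7 0.9 -5.5" --pt "-6.9 0.94 -6.6" --pt "-7.8 0.94 -7.4" --pt "-8.3 0.94 -7.9" --pt "-8.48 0.94 -8.06" --pt "-8.48 0.94 -8.06" --roll '[-0.4,-0.9,-1.4,-1.9,-2.4,-2.9,-3.3,-3.6,-3.76,-3.76]'

```text
time_s: 9.47
position: [0.5567, 0.1764, 0.1964]
eef_rot: [[-0.254, 0.004, 0.967], [-0.967, -0.001, -0.254], [-0.0, -1.0, 0.004]]
ft_force: [-0.6, -0.1, 0.9]
grip_width: 0.0854
```

```bash
python3 -c "
from h import *
go(.5585,.175,.065,-14.85)
im,T=snap('wrist','w7')"
```

```text
t9.47 pos [0.5567 0.1764 0.1964] head -14.73 tilt 0.23 F [-0.636  -0.1446  0.8566] w 0.0854 q6 0.46
  UNITS d [0.04 5.26 0.06] roll 0.02 dist mm 131.5
```

View pics/w7.png

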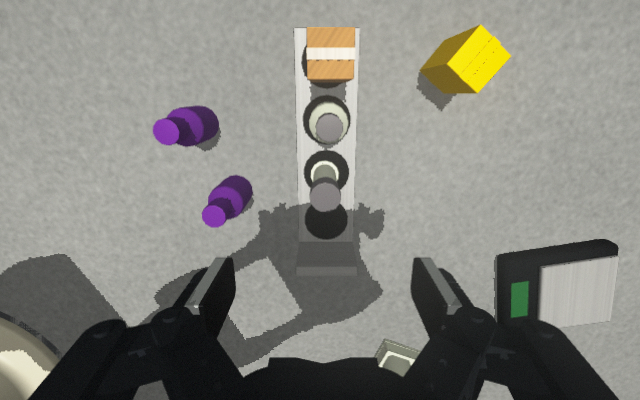

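servo_tool --pt "0.02 0.8 0.03" --pt "0.04 1.9 0.06" --pt "0.04 3.0 0.06" --pt "0.04 3.9 0.06" --pt "0.04 4.6 0.06" --pt "0.04 5.1 0.06" --pt "0.04 5.4 0.06" --pt "0.04 5.4 0.06" --pt "0.04 5.4 0.06" --roll '[0,0.02,0.02,0.02,0.02,0.02,0.02,0.02,0.02]'

```text
time_s: 10.27
position: [0.559, 0.1728, 0.0618]
eef_rot: [[-0.26, 0.004, 0.966], [-0.966, -0.001, -0.26], [0.0, -1.0, 0.004]]
ft_force: [0.1, 0.1, 0.4]
grip_width: 0.0855
```

```bash
python3 -c "
from h import *
go(.5585,.175,.061,-14.85)
im,T=snap('wrist','w8')
print(proj('wrist',[.5585,.175,.092],T))"
```

```text
t10.27 pos [0.559  0.1728 0.0618] head -15.05 tilt 0.24 F [0.1469 0.0745 0.3962] w 0.0855 q6 0.46
  UNITS d [-0.08  0.03 -0.04] roll -0.03 dist mm 2.4
[321.4473 292.0465]
```

View pics/w8.png

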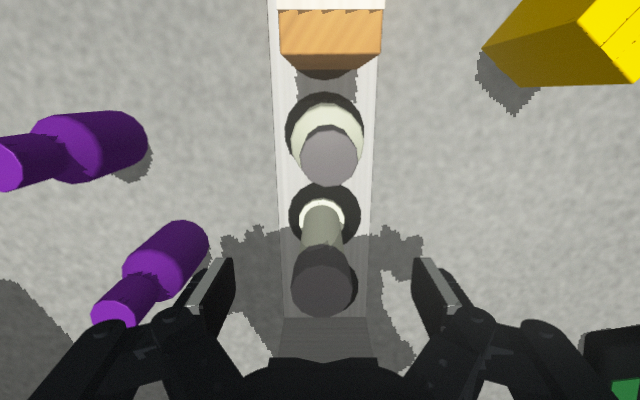

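```bash
python3 -c "
from h import *
R=fit([(0,0),(1,0)],[(0,0,0),(np.cos(np.radians(-104.87)),np.sin(np.radians(-104.87)),0)])[2]
for uv in[(226,261),(184,268),(184,123)]:
  P=onplane('top',uv,.07); print(P,'loc',R.T@(P[:2]-[.5675,.202]))
T=np.load('pics/w7.npy')
for uv in[(214,216),(166,132)]:
  P=onplane('wrist',uv,.082,T); print(P,'loc',R.T@(P[:2]-[.5675,.202]))
"
```

```text
[0.4605 0.1645 0.07  ] loc [ 0.0637 -0.0938]
[0.4493 0.2392 0.07  ] loc [-0.0056 -0.1238]
[0.7123 0.2422 0.07  ] loc [-0.076   0.1296]
[0.4577 0.1794 0.082 ] loc [ 0.05   -0.1003]
[0.4469 0.2583 0.082 ] loc [-0.0235 -0.131 ]
```

servo_tool --pt "-0.08 0.03 -0.04" --pt "-0.08 0.03 -0.04" --pt "-0.08 0.03 -0.04" --pt "-0.08 0.03 -0.04" --pt "-0.08 0.03 -0.04" --pt "-0.08 0.03 -0.04" --pt "-0.08 0.03 -0.04" --pt "-0.08 0.03 -0.04" --pt "-0.08 0.03 -0.04" --roll '[0,0,0,0,0,0,0,0,0]' --claw 1

```text
time_s: 11.07
position: [0.5591, 0.1754, 0.062]
eef_rot: [[-0.259, 0.006, 0.966], [-0.966, -0.001, -0.259], [-0.001, -1.0, 0.006]]
ft_force: [-1.1, -0.0, 6.5]
grip_width: 0.025
```

```bash
python3 -c "
from h import *
go(.5585,.175,.061,-14.85)
im,T=snap('wrist','w9')"
```

```text
t11.07 pos [0.5591 0.1754 0.062 ] head -15.03 tilt 0.33 F [-1.1162 -0.0373  6.4558] w 0.0250 q6 0.47
  UNITS d [ 0.02  0.04 -0.02] roll -0.03 dist mm 1.2
```

View pics/w9.png

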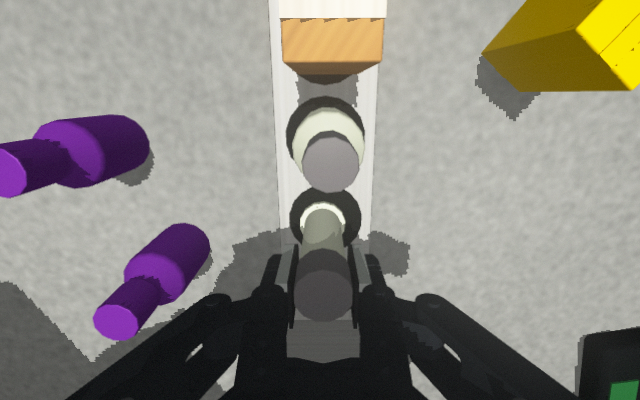

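servo_tool --pt "0 -0.1 0" --pt "0 -0.4 0" --pt "0 -1.0 0" --pt "0 -1.8 0" --pt "0 -2.7 0" --pt "0 -3.6 0" --pt "0 -4.3 0" --pt "0 -4.7 0" --pt "0 -4.9 0" --pt "0 -4.9 0" --roll '[0,0,0,0,0,0,0,0,0,0]'

```text
time_s: 11.95
position: [0.5587, 0.1756, 0.1853]
eef_rot: [[-0.259, 0.007, 0.966], [-0.966, -0.001, -0.259], [-0.001, -1.0, 0.007]]
ft_force: [-0.7, -0.3, -1.3]
grip_width: 0.0255
```

```bash
python3 -c "
from h import *
go(.5525,-.1592,.185,-37.45)"
```

```text
t11.95 pos [0.5587 0.1756 0.1853] head -15.03 tilt 0.40 F [-0.6875 -0.2634 -1.3401] w 0.0255 q6 0.47
  UNITS d [13.    0.02  3.23] roll 3.74 dist mm 334.8
```

servo_tool --pt "0.4 0 0.1" --pt "1.2 0 0.3" --pt "2.4 0 0.6" --pt "3.6 0 0.9" --pt "4.9 0 1.2" --pt "6.2 0 1.5" --pt "7.5 0 1.85" --pt "8.8 0 2.2" --pt "10.0 0 2.5" --pt "11.2 0 2.8" --roll '[0.1,0.4,0.8,1.2,1.6,2.0,2.4,2.8,3.1,3.4]'

```text
time_s: 12.78
position: [0.5525, -0.1151, 0.1843]
eef_rot: [[-0.582, 0.005, 0.813], [-0.813, -0.0, -0.582], [-0.003, -1.0, 0.004]]
ft_force: [0.2, -0.0, -0.4]
grip_width: 0.0253
```

```bash
python3 -c "
from h import *
go(.5525,-.1592,.185,-37.45)"
```

```text
t12.78 pos [ 0.5525 -0.1151  0.1843] head -35.57 tilt 0.28 F [ 0.154  -0.0183 -0.4394] w 0.0253 q6 0.31
  UNITS d [ 1.44 -0.03  1.03] roll 0.31 dist mm 44.1
```

servo_tool --pt "0.9 0.1 0.7" --pt "1.3 0.4 0.95" --pt "1.44 1.0 1.03" --pt "1.44 1.7 1.03" --pt "1.44 2.4 1.03" --pt "1.44 3.0 1.03" --pt "1.44 3.5 1.03" --pt "1.44 3.9 1.03" --pt "1.44 4.1 1.03" --pt "1.44 4.1 1.03" --roll '[0.2,0.31,0.31,0.31,0.31,0.31,0.31,0.31,0.31,0.31]'

```text
time_s: 13.62
position: [0.5521, -0.1591, 0.0803]
eef_rot: [[-0.608, 0.003, 0.794], [-0.794, 0.001, -0.608], [-0.002, -1.0, 0.002]]
ft_force: [-0.8, -0.1, -0.1]
grip_width: 0.0253
```

```bash
python3 -c "
from h import *
go(.5525,-.1592,.06,-37.45)
im,T=snap('wrist','w10')"
```

```text
t13.62 pos [ 0.5521 -0.1591  0.0803] head -37.44 tilt 0.15 F [-0.7939 -0.0524 -0.0899] w 0.0253 q6 0.27
  UNITS d [-0.    0.81  0.01] roll 0.00 dist mm 20.3
```

View pics/w10.png

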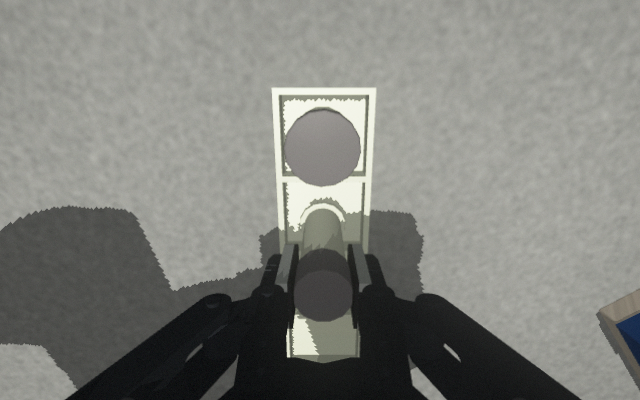

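Jar stands centred in the far pocket; the tube is above pocket two. Lowering.

servo_tool --pt "0 0.15 0" --pt "0 0.35 0" --pt "0 0.52 0" --pt "0 0.64 0" --pt "0 0.7 0" --pt "0 0.74 0" --pt "0 0.77 0" --pt "0 0.8 0" --pt "0 0.8 0" --roll '[0,0,0,0,0,0,0,0,0]'

```text
time_s: 14.42
position: [0.5527, -0.1592, 0.0612]
eef_rot: [[-0.608, 0.004, 0.794], [-0.794, 0.0, -0.608], [-0.002, -1.0, 0.003]]
ft_force: [0.2, -0.4, -0.6]
grip_width: 0.0253
```

```bash
python3 -c "
from h import *
go(.5525,-.1592,.0578,-37.45)"
```

```text
t14.42 pos [ 0.5527 -0.1592  0.0612] head -37.44 tilt 0.22 F [ 0.2117 -0.352  -0.6024] w 0.0253 q6 0.27
  UNITS d [ 0.    0.14 -0.01] roll 0.00 dist mm 3.4
```

servo_tool --pt "0 0.04 0" --pt "0 0.08 0" --pt "0 0.11 0" --pt "0 0.13 0" --pt "0 0.14 0" --pt "0 0.14 0" --roll '[0,0,0,0,0,0]'

```text
time_s: 14.92
position: [0.5528, -0.1592, 0.058]
eef_rot: [[-0.608, 0.004, 0.794], [-0.794, 0.0, -0.608], [-0.003, -1.0, 0.003]]
ft_force: [-1.3, 1.3, 6.2]
grip_width: 0.0254
```

```bash
python3 -c "
from h import *
go(.5525,-.1592,.0575,-37.45)"
```

```text
t14.92 pos [ 0.5528 -0.1592  0.058 ] head -37.44 tilt 0.23 F [-1.3254  1.2968  6.1903] w 0.0254 q6 0.27
  UNITS d [ 0.01  0.02 -0.01] roll 0.00 dist mm 0.6
```

Contact at 6 N; release.

servo_tool --pt "0 0 0" --pt "0 0 0" --pt "0 0 0" --pt "0 0 0" --pt "0 0 0" --pt "0 0 0" --pt "0 0 0" --roll '[0,0,0,0,0,0,0]' --claw -1

```text
time_s: 15.5
position: [0.5528, -0.1592, 0.058]
eef_rot: [[-0.608, 0.004, 0.794], [-0.794, 0.0, -0.608], [-0.003, -1.0, 0.003]]
ft_force: [0.1, 0.0, -0.2]
grip_width: 0.0855
```

servo_tool --pt "0 -0.5 0" --pt "0 -1.5 0" --pt "0 -3.0 0" --pt "0 -4.5 0" --pt "0 -5.6 0" --pt "0 -6.0 0" --roll '[0,0,0,0,0,0]'

```text
time_s: 16.0
position: [0.5536, -0.1598, 0.2123]
eef_rot: [[-0.608, 0.009, 0.794], [-0.794, -0.002, -0.608], [-0.004, -1.0, 0.009]]
ft_force: [0.5, -0.7, 0.7]
grip_width: 0.0853
```

```bash
python3 -c "
from h import *
go(.576,.2292,.19,-14.85)
im,T=snap('wrist','w11')"
```

```text
t16.00 pos [ 0.5536 -0.1598  0.2123] head -37.43 tilt 0.54 F [ 0.4931 -0.6805  0.7364] w 0.0853 q6 0.27
  UNITS d [-12.9    0.87  -8.75] roll -3.76 dist mm 390.3
```

View pics/w11.png

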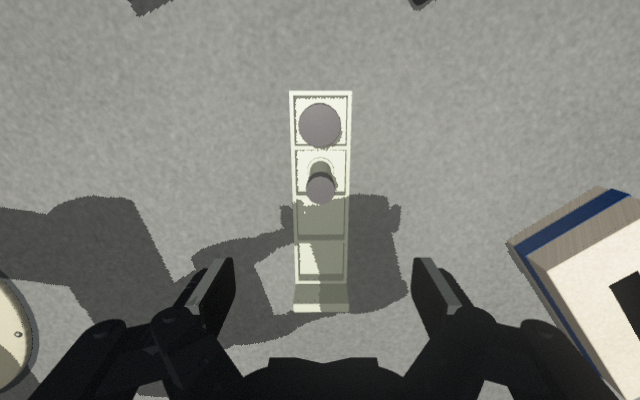

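servo_tool --pt "-1.2 0.1 -0.8" --pt "-2.5 0.2 -1.7" --pt "-3.9 0.3 -2.6" --pt "-5.3 0.4 -3.6" --pt "-6.7 0.5 -4.5" --pt "-8.1 0.6 -5.5" --pt "-9.5 0.7 -6.4" --pt "-10.9 0.8 -7.4" --pt "-12.1 0.87 -8.2" --pt "-12.7 0.87 -8.6" --roll '[-0.4,-0.8,-1.2,-1.6,-2.0,-2.4,-2.8,-3.2,-3.5,-3.7]'

```text
time_s: 16.88
position: [0.5753, 0.2273, 0.1884]
eef_rot: [[-0.259, 0.008, 0.966], [-0.966, -0.002, -0.259], [-0.001, -1.0, 0.008]]
ft_force: [-1.0, -0.2, 0.1]
grip_width: 0.0858
```

```bash
python3 -c "
from h import *
go(.576,.2292,.062,-14.85)"
```

```text
t16.88 pos [0.5753 0.2273 0.1884] head -14.99 tilt 0.47 F [-1.0074 -0.2336  0.1342] w 0.0858 q6 0.54
  UNITS d [-0.08  5.06 -0.04] roll -0.02 dist mm 126.4
```

servo_tool --pt "-0.04 0.8 -0.02" --pt "-0.08 1.8 -0.04" --pt "-0.08 2.8 -0.04" --pt "-0.08 3.6 -0.04" --pt "-0.08 4.2 -0.04" --pt "-0.08 4.6 -0.04" --pt "-0.08 4.74 -0.04" --pt "-0.08 4.74 -0.04" --pt "-0.08 4.74 -0.04" --roll '[0,-0.02,-0.02,-0.02,-0.02,-0.02,-0.02,-0.02,-0.02]'

```text
time_s: 17.63
position: [0.5761, 0.2293, 0.0703]
eef_rot: [[-0.257, 0.009, 0.966], [-0.966, -0.001, -0.257], [-0.001, -1.0, 0.009]]
ft_force: [-0.3, 0.5, 0.0]
grip_width: 0.0852
```

```bash
python3 -c "
from h import *
go(.576,.2292,.070,-14.85)
im,T=snap('wrist','w12')
print(proj('wrist',[.576,.2292,.092],T))"
```

```text
t17.63 pos [0.5761 0.2293 0.0703] head -14.88 tilt 0.50 F [-0.3162  0.5438  0.0297] w 0.0852 q6 0.55
  UNITS d [ 0.01  0.01 -0.  ] roll -0.00 dist mm 0.4
[323.8054 284.3931]
```

View pics/w12.png

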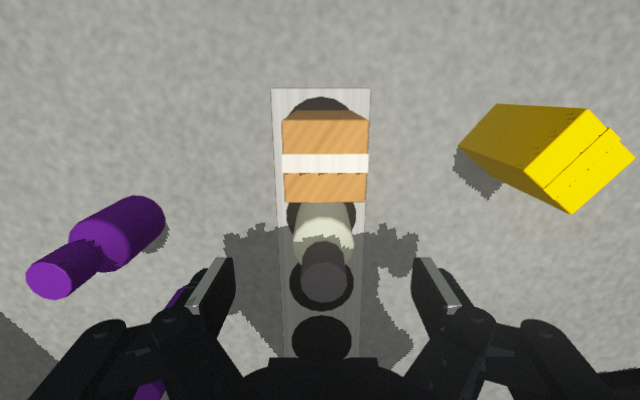

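servo_tool --pt "0.01 0.01 0" --pt "0.01 0.01 0" --pt "0.01 0.01 0" --pt "0.01 0.01 0" --pt "0.01 0.01 0" --pt "0.01 0.01 0" --pt "0.01 0.01 0" --pt "0.01 0.01 0" --pt "0.01 0.01 0" --roll '[0,0,0,0,0,0,0,0,0]' --claw 1

```text
time_s: 18.43
position: [0.5764, 0.2292, 0.0709]
eef_rot: [[-0.257, 0.01, 0.966], [-0.967, -0.001, -0.257], [-0.001, -1.0, 0.01]]
ft_force: [-2.1, -0.2, 5.9]
grip_width: 0.0196
```

```bash
python3 -c "
from h import *
go(.576,.2292,.070,-14.85)
im,T=snap('wrist','w13')"
```

```text
t18.43 pos [0.5764 0.2292 0.0709] head -14.87 tilt 0.56 F [-2.0625 -0.1796  5.8989] w 0.0196 q6 0.55
  UNITS d [ 0.    0.03 -0.02] roll -0.00 dist mm 1.0
```

View pics/w13.png

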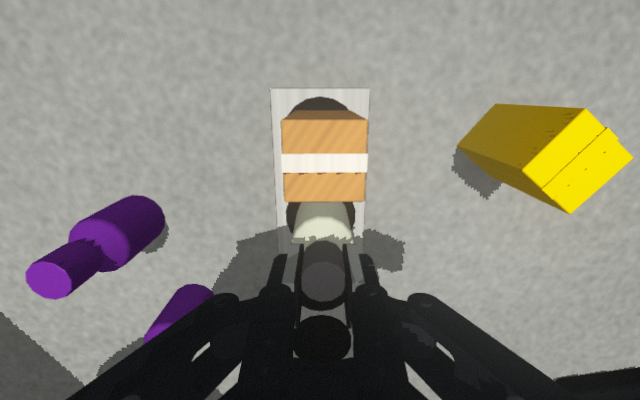

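servo_tool --pt "0 -0.1 0" --pt "0 -0.4 0" --pt "0 -1.0 0" --pt "0 -1.8 0" --pt "0 -2.7 0" --pt "0 -3.6 0" --pt "0 -4.3 0" --pt "0 -4.7 0" --pt "0 -4.9 0" --pt "0 -4.9 0" --roll '[0,0,0,0,0,0,0,0,0,0]'

```text
time_s: 19.32
position: [0.5755, 0.2294, 0.1942]
eef_rot: [[-0.257, 0.011, 0.966], [-0.967, -0.001, -0.257], [-0.002, -1.0, 0.011]]
ft_force: [0.2, 0.3, -0.1]
grip_width: 0.0203
```

```bash
python3 -c "
from h import *
go(.5185,-.2036,.195,-37.45)
im,T=snap('wrist','w14')"
```

```text
t19.32 pos [0.5755 0.2294 0.1942] head -14.87 tilt 0.63 F [ 0.1649  0.2551 -0.0652] w 0.0203 q6 0.55
  UNITS d [17.33 -0.05  2.24] roll 3.76 dist mm 436.8
```

View pics/w14.png

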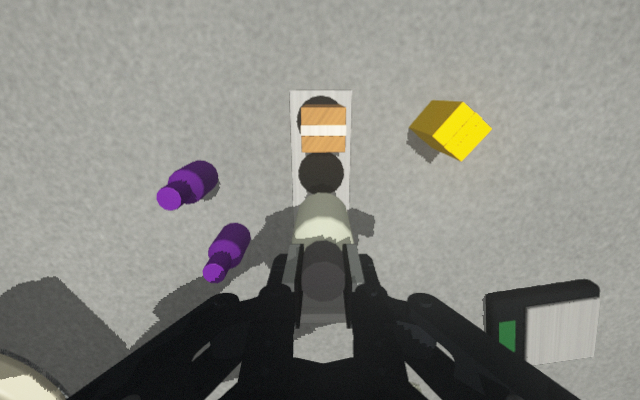

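servo_tool --pt "0.4 0 0.05" --pt "1.2 0 0.15" --pt "2.4 0 0.3" --pt "3.7 0 0.5" --pt "5.1 0 0.65" --pt "6.5 0 0.85" --pt "7.9 0 1.0" --pt "9.3 0 1.2" --pt "10.7 0 1.4" --pt "12.1 0 1.6" --roll '[0.1,0.3,0.6,0.9,1.2,1.5,1.8,2.1,2.4,2.7]'

```text
time_s: 20.2
position: [0.5346, -0.0753, 0.192]
eef_rot: [[-0.518, 0.008, 0.855], [-0.855, -0.001, -0.518], [-0.003, -1.0, 0.007]]
ft_force: [1.4, 0.3, -0.4]
grip_width: 0.0197
```

```bash
python3 -c "
from h import *
go(.5185,-.2036,.195,-37.45)"
```

```text
t20.20 pos [ 0.5346 -0.0753  0.192 ] head -31.20 tilt 0.44 F [ 1.4057  0.3304 -0.4088] w 0.0197 q6 0.29
  UNITS d [ 4.72 -0.12  2.11] roll 1.04 dist mm 129.3
```

servo_tool --pt "1.2 -0.1 0.5" --pt "2.3 -0.12 1.0" --pt "3.2 -0.12 1.4" --pt "3.9 -0.1 1.75" --pt "4.4 0.1 2.0" --pt "4.72 0.5 2.11" --pt "4.72 1.1 2.11" --pt "4.72 1.8 2.11" --pt "4.72 2.4 2.11" --pt "4.72 2.8 2.11" --roll '[0.25,0.5,0.75,0.9,1.0,1.04,1.04,1.04,1.04,1.04]'

```text
time_s: 21.03
position: [0.5179, -0.2026, 0.1194]
eef_rot: [[-0.607, 0.005, 0.794], [-0.794, 0.001, -0.607], [-0.004, -1.0, 0.003]]
ft_force: [-0.2, 0.1, -1.7]
grip_width: 0.0198
```

```bash
python3 -c "
from h import *
go(.5185,-.2036,.09,-37.45)
im,T=snap('wrist','w15')"
```

```text
t21.03 pos [ 0.5179 -0.2026  0.1194] head -37.41 tilt 0.28 F [-0.2125  0.1466 -1.704 ] w 0.0198 q6 0.17
  UNITS d [0.02 1.18 0.04] roll 0.01 dist mm 29.4
```

View pics/w15.png

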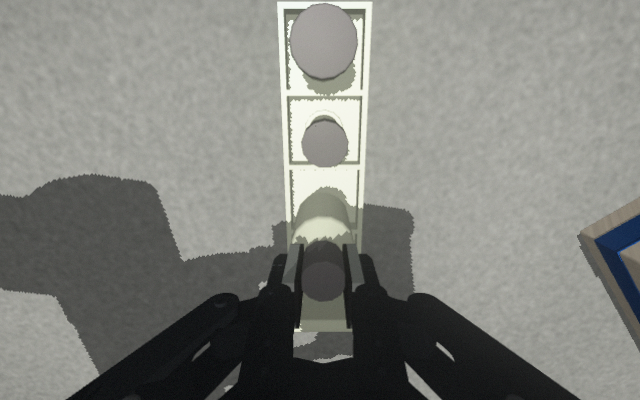

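servo_tool --pt "0.02 0.4 0.03" --pt "0.02 0.8 0.03" --pt "0.02 1.15 0.03" --pt "0.02 1.4 0.03" --pt "0.02 1.6 0.03" --pt "0.02 1.75 0.03" --pt "0.02 1.85 0.03" --pt "0.02 1.92 0.03" --pt "0.02 1.96 0.03" --pt "0.02 1.98 0.03" --roll '[0,0,0,0,0,0,0,0,0,0]'

```text
time_s: 21.92
position: [0.518, -0.2032, 0.0689]
eef_rot: [[-0.607, 0.004, 0.794], [-0.794, 0.001, -0.607], [-0.003, -1.0, 0.002]]
ft_force: [-0.2, 0.4, -0.8]
grip_width: 0.0199
```

```bash
python3 -c "
from h import *
go(.5185,-.2036,.0668,-37.45)"
```

```text
t21.92 pos [ 0.518  -0.2032  0.0689] head -37.41 tilt 0.23 F [-0.239   0.3967 -0.8306] w 0.0199 q6 0.17
  UNITS d [0.   0.09 0.02] roll 0.01 dist mm 2.2
```

servo_tool --pt "0 0.03 0.02" --pt "0 0.05 0.02" --pt "0 0.07 0.02" --pt "0 0.09 0.02" --pt "0 0.1 0.02" --pt "0 0.1 0.02" --roll '[0,0,0,0,0,0]'

```text
time_s: 22.42
position: [0.5186, -0.2035, 0.0669]
eef_rot: [[-0.607, 0.004, 0.794], [-0.794, 0.001, -0.607], [-0.004, -1.0, 0.003]]
ft_force: [-2.1, 1.2, 6.8]
grip_width: 0.0197
```

```bash
python3 -c "
from h import *
go(.5185,-.2036,.0668,-37.45)"
```

```text
t22.42 pos [ 0.5186 -0.2035  0.0669] head -37.41 tilt 0.25 F [-2.0736  1.235   6.845 ] w 0.0197 q6 0.17
  UNITS d [ 0.  0. -0.] roll 0.01 dist mm 0.1
```

servo_tool --pt "0 0 0" --pt "0 0 0" --pt "0 0 0" --pt "0 0 0" --pt "0 0 0" --pt "0 0 0" --pt "0 0 0" --roll '[0,0,0,0,0,0,0]' --claw -1

```text
time_s: 23.0
position: [0.5186, -0.2035, 0.0668]
eef_rot: [[-0.607, 0.004, 0.794], [-0.794, 0.001, -0.608], [-0.004, -1.0, 0.002]]
ft_force: [-0.5, 0.5, 0.4]
grip_width: 0.0859
```

servo_tool --pt "0 -0.5 0" --pt "0 -1.5 0" --pt "0 -3.0 0" --pt "0 -4.3 0" --pt "0 -5.2 0" --pt "0 -5.6 0" --roll '[0,0,0,0,0,0]'

```text
time_s: 23.5
position: [0.5191, -0.2043, 0.2102]
eef_rot: [[-0.607, 0.008, 0.794], [-0.794, -0.001, -0.607], [-0.004, -1.0, 0.007]]
ft_force: [1.8, 0.0, 0.0]
grip_width: 0.0853
```

```bash
python3 -c "
from h import *
go(.5903,.2813,.19,-14.85)
im,T=snap('wrist','w16')"
```

```text
t23.50 pos [ 0.5191 -0.2043  0.2102] head -37.40 tilt 0.46 F [1.7726 0.0095 0.0422] w 0.0853 q6 0.17
  UNITS d [-17.16   0.82  -9.54] roll -3.76 dist mm 491.2
```

View pics/w16.png

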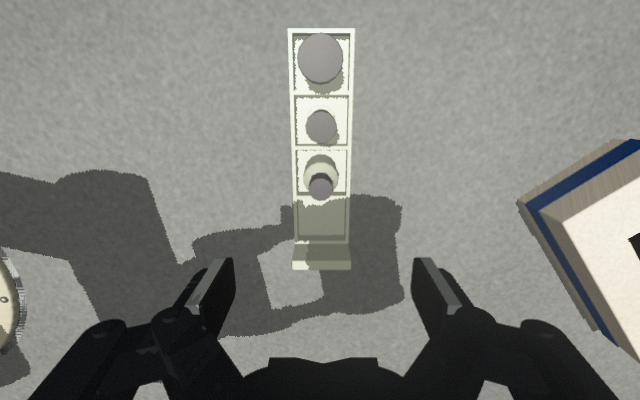

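servo_tool --pt "-1.3 0.1 -0.7" --pt "-2.8 0.2 -1.5" --pt "-4.3 0.3 -2.4" --pt "-5.8 0.4 -3.2" --pt "-7.3 0.5 -4.0" --pt "-8.8 0.6 -4.9" --pt "-10.3 0.7 -5.7" --pt "-11.8 0.8 -6.5" --pt "-13.3 0.82 -7.4" --pt "-14.7 0.82 -8.2" --roll '[-0.3,-0.6,-0.9,-1.3,-1.6,-1.9,-2.3,-2.6,-2.9,-3.2]'

```text
time_s: 24.38
position: [0.5778, 0.2047, 0.1885]
eef_rot: [[-0.311, 0.007, 0.95], [-0.95, -0.002, -0.311], [-0.001, -1.0, 0.007]]
ft_force: [2.0, 0.1, 0.4]
grip_width: 0.0853
```

```bash
python3 -c "
from h import *
go(.5903,.2813,.19,-14.85)"
```

```text
t24.38 pos [0.5778 0.2047 0.1885] head -18.11 tilt 0.39 F [2.0348 0.1296 0.4053] w 0.0853 q6 0.56
  UNITS d [-3.07 -0.06 -0.48] roll -0.54 dist mm 77.6
```

servo_tool --pt "-1.2 0 -0.2" --pt "-2.1 0 -0.35" --pt "-2.7 0 -0.45" --pt "-3.07 0.3 -0.48" --pt "-3.07 0.8 -0.48" --pt "-3.07 1.4 -0.48" --pt "-3.07 1.8 -0.48" --pt "-3.07 2.0 -0.48" --pt "-3.07 2.0 -0.48" --roll '[-0.2,-0.4,-0.5,-0.54,-0.54,-0.54,-0.54,-0.54,-0.54]'

```text
time_s: 25.13
position: [0.59, 0.2803, 0.137]
eef_rot: [[-0.258, 0.004, 0.966], [-0.966, -0.003, -0.258], [0.001, -1.0, 0.005]]
ft_force: [0.1, -0.0, 0.4]
grip_width: 0.0855
```

```bash
python3 -c "
from h import *
go(.5903,.2813,.043,-14.85)
im,T=snap('wrist','w17')
print(proj('wrist',[.5903,.2813,.084],T))"
```

```text
t25.13 pos [0.59   0.2803 0.137 ] head -14.93 tilt 0.29 F [ 0.1003 -0.0231  0.409 ] w 0.0855 q6 0.62
  UNITS d [-0.05  3.76 -0.02] roll -0.01 dist mm 94.0
[322.8689 218.1041]
```

View pics/w17.png

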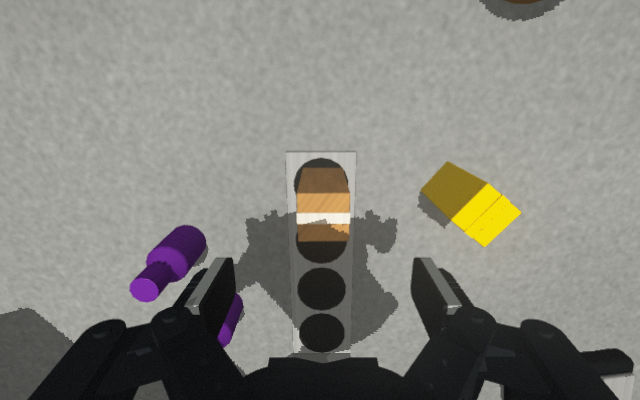

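servo_tool --pt "-0.05 0.6 -0.02" --pt "-0.05 1.4 -0.02" --pt "-0.05 2.2 -0.02" --pt "-0.05 2.9 -0.02" --pt "-0.05 3.4 -0.02" --pt "-0.05 3.65 -0.02" --pt "-0.05 3.76 -0.02" --pt "-0.05 3.76 -0.02" --roll '[0,0,0,0,0,0,0,0]'

```text
time_s: 25.85
position: [0.5911, 0.2817, 0.0442]
eef_rot: [[-0.258, 0.006, 0.966], [-0.966, -0.002, -0.258], [0.0, -1.0, 0.006]]
ft_force: [0.4, 0.0, -0.3]
grip_width: 0.0853
```

```bash
python3 -c "
from h import *
go(.5903,.2813,.043,-14.85)"
```

```text
t25.85 pos [0.5911 0.2817 0.0442] head -14.93 tilt 0.35 F [ 0.4467  0.0476 -0.2731] w 0.0853 q6 0.62
  UNITS d [ 0.02  0.05 -0.03] roll -0.01 dist mm 1.5
```

servo_tool --pt "0 0.04 -0.02" --pt "0 0.04 -0.02" --pt "0 0.04 -0.02" --pt "0 0.04 -0.02" --pt "0 0.04 -0.02" --pt "0 0.04 -0.02" --pt "0 0.04 -0.02" --pt "0 0.04 -0.02" --pt "0 0.04 -0.02" --roll '[0,0,0,0,0,0,0,0,0]' --claw 1

```text
time_s: 26.6
position: [0.5909, 0.282, 0.0439]
eef_rot: [[-0.258, 0.007, 0.966], [-0.966, -0.002, -0.258], [-0.0, -1.0, 0.007]]
ft_force: [-0.2, -0.6, 6.1]
grip_width: 0.0355
```

```bash
python3 -c "
from h import *
go(.5903,.2813,.043,-14.85)
im,T=snap('wrist','w18')"
```

```text
t26.60 pos [0.5909 0.282  0.0439] head -14.93 tilt 0.39 F [-0.1598 -0.5526  6.0769] w 0.0355 q6 0.62
  UNITS d [ 0.03  0.04 -0.02] roll -0.01 dist mm 1.3
```

View pics/w18.png

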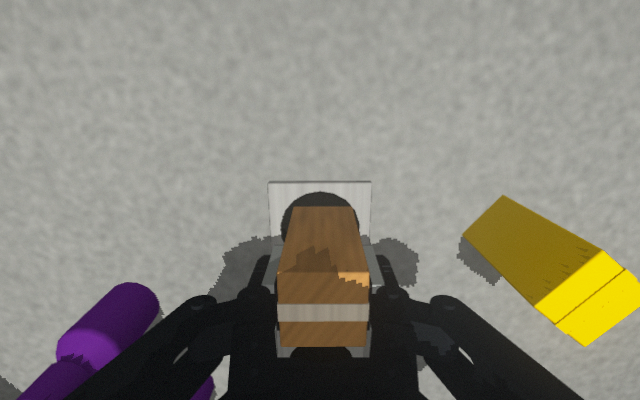

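servo_tool --pt "0 -0.1 0" --pt "0 -0.4 0" --pt "0 -1.0 0" --pt "0 -1.8 0" --pt "0 -2.8 0" --pt "0 -3.8 0" --pt "0 -4.8 0" --pt "0 -5.5 0" --pt "0 -5.9 0" --pt "0 -6.0 0" --roll '[0,0,0,0,0,0,0,0,0,0]'

```text
time_s: 27.48
position: [0.5906, 0.2825, 0.1962]
eef_rot: [[-0.258, 0.01, 0.966], [-0.966, -0.0, -0.258], [-0.002, -1.0, 0.009]]
ft_force: [0.2, 0.2, -0.8]
grip_width: 0.0356
```

```bash
python3 -c "
from h import *
go(.4844,-.248,.19,-37.45)"
```

```text
t27.48 pos [0.5906 0.2825 0.1962] head -14.93 tilt 0.55 F [ 0.1601  0.2145 -0.8205] w 0.0356 q6 0.62
  UNITS d [21.6   0.22  1.36] roll 3.75 dist mm 541.1
```

servo_tool --pt "0.4 0 0.03" --pt "1.2 0 0.1" --pt "2.4 0 0.15" --pt "3.8 0 0.25" --pt "5.2 0 0.35" --pt "6.6 0 0.4" --pt "8.0 0 0.5" --pt "9.4 0 0.6" --pt "10.8 0 0.7" --pt "12.2 0 0.8" --roll '[0.1,0.2,0.4,0.65,0.9,1.1,1.4,1.6,1.9,2.1]'

```text
time_s: 28.32
position: [0.5296, -0.0192, 0.1946]
eef_rot: [[-0.464, 0.007, 0.886], [-0.886, -0.0, -0.464], [-0.003, -1.0, 0.007]]
ft_force: [-0.4, -1.4, -0.5]
grip_width: 0.0354
```

```bash
python3 -c "
from h import *
go(.4844,-.248,.19,-37.45)"
```

```text
t28.32 pos [ 0.5296 -0.0192  0.1946] head -27.66 tilt 0.42 F [-0.3513 -1.4248 -0.4888] w 0.0354 q6 0.33
  UNITS d [8.94 0.17 2.65] roll 1.63 dist mm 233.2
```

servo_tool --pt "1.3 0 0.4" --pt "2.6 0 0.8" --pt "3.9 0 1.2" --pt "5.2 0 1.55" --pt "6.4 0 1.9" --pt "7.4 0 2.2" --pt "8.2 0 2.45" --pt "8.7 0.1 2.6" --pt "8.94 0.3 2.65" --pt "8.94 0.7 2.65" --roll '[0.25,0.5,0.75,1.0,1.2,1.4,1.55,1.63,1.63,1.63]'

```text
time_s: 29.15
position: [0.4843, -0.2487, 0.1763]
eef_rot: [[-0.609, 0.008, 0.793], [-0.793, -0.001, -0.609], [-0.004, -1.0, 0.006]]
ft_force: [0.3, 0.2, -0.3]
grip_width: 0.035
```

```bash
python3 -c "
from h import *
go(.4844,-.248,.06,-37.45)
im,T=snap('wrist','w19')"
```

```text
t29.15 pos [ 0.4843 -0.2487  0.1763] head -37.49 tilt 0.44 F [ 0.2666  0.1732 -0.26  ] w 0.0350 q6 0.07
  UNITS d [-0.01  4.65 -0.05] roll -0.01 dist mm 116.3
```

View pics/w19.png

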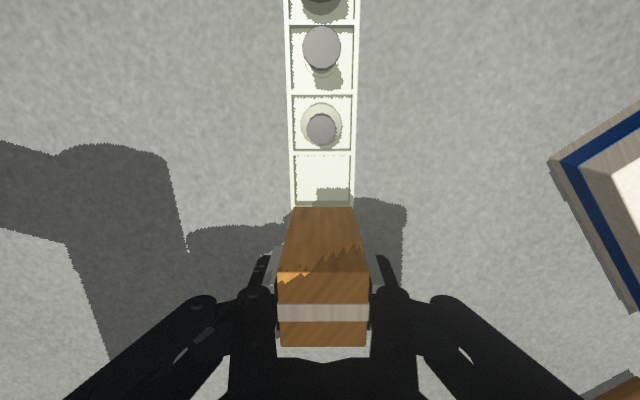

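```bash
python3 -c "
from h import *
T=np.load('pics/w19.npy')
for uv in[(323,272),(323,346.5),(323,312)]:
  P=onplane('wrist',uv,.2164,T); print(P, T[:3,:3].T@(P-T[:3,3]))"
```

```text
[ 0.4948 -0.2345  0.2164] [-0.0178 -0.04   -0.0001]
[ 0.4734 -0.2624  0.2164] [ 0.0173 -0.0402 -0.    ]
[ 0.4838 -0.2489  0.2164] [ 0.0003 -0.0401 -0.0001]
```

Carton centred on the TCP. Lowering to about 20 mm above, then slow.

servo_tool --pt "0 0.3 -0.04" --pt "0 0.9 -0.04" --pt "0 1.7 -0.04" --pt "0 2.5 -0.04" --pt "0 3.2 -0.04" --pt "0 3.8 -0.04" --pt "0 4.2 -0.04" --pt "0 4.45 -0.04" --pt "0 4.55 -0.04" --pt "0 4.55 -0.04" --roll '[0,0,0,0,0,0,0,0,0,0]'

```text
time_s: 30.03
position: [0.4834, -0.246, 0.06]
eef_rot: [[-0.608, 0.005, 0.794], [-0.794, 0.002, -0.608], [-0.004, -1.0, 0.003]]
ft_force: [-0.3, 0.4, -0.2]
grip_width: 0.0355
```

```bash
python3 -c "
from h import *
go(.4844,-.248,.042,-37.45)
im,T=snap('side','s20');zoom(im,240,180,150,170,4,'zs20');snap('wrist','w20')"
```

```text
t30.03 pos [ 0.4834 -0.246   0.06  ] head -37.43 tilt 0.29 F [-0.2999  0.3583 -0.1921] w 0.0355 q6 0.07
  UNITS d [0.04 0.72 0.08] roll 0.00 dist mm 18.1
```

View pics/w20.png

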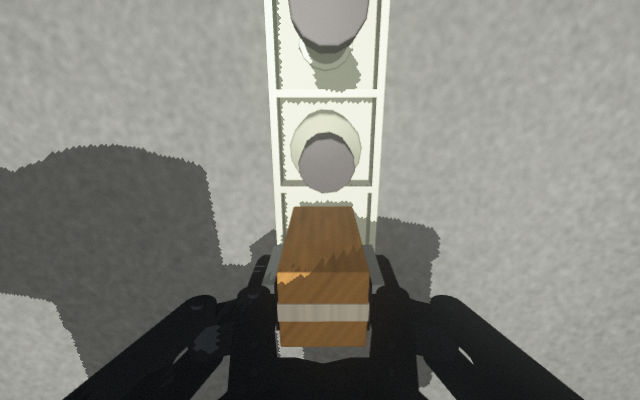

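View pics/zs20.png

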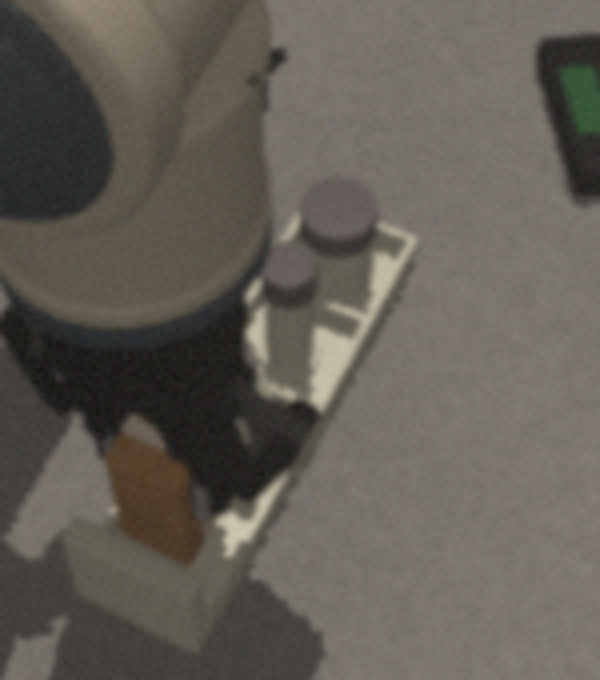

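servo_tool --pt "0.04 0.15 0.06" --pt "0.04 0.3 0.07" --pt "0.04 0.43 0.07" --pt "0.04 0.53 0.07" --pt "0.04 0.6 0.07" --pt "0.04 0.65 0.07" --pt "0.04 0.69 0.07" --pt "0.04 0.72 0.07" --pt "0.04 0.72 0.07" --roll '[0,0,0,0,0,0,0,0,0]'

```text
time_s: 30.88
position: [0.4846, -0.2483, 0.0427]
eef_rot: [[-0.608, 0.006, 0.794], [-0.794, 0.001, -0.608], [-0.004, -1.0, 0.004]]
ft_force: [0.2, -0.1, -0.3]
grip_width: 0.0354
```

```bash
python3 -c "
from h import *
go(.4844,-.248,.0397,-37.45)"
```

```text
t30.88 pos [ 0.4846 -0.2483  0.0427] head -37.45 tilt 0.34 F [ 0.1855 -0.1002 -0.2627] w 0.0354 q6 0.06
  UNITS d [-0.    0.12 -0.01] roll 0.00 dist mm 3.0
```

```bash
python3 -c "
from h import *
go(.4844,-.248,.0397,-37.45)"
```

```text
t30.88 pos [ 0.4846 -0.2483  0.0427] head -37.45 tilt 0.34 F [ 0.1855 -0.1002 -0.2627] w 0.0354 q6 0.06
  UNITS d [-0.    0.12 -0.01] roll 0.00 dist mm 3.0
```

State unchanged, carton still held 3 mm above the floor. Finishing the lowering.

servo_tool --pt "0 0.03 0" --pt "0 0.06 0" --pt "0 0.09 0" --pt "0 0.11 0" --pt "0 0.12 0" --pt "0 0.12 0" --roll '[0,0,0,0,0,0]'

```text
time_s: 31.38
position: [0.4846, -0.2482, 0.0399]
eef_rot: [[-0.608, 0.006, 0.794], [-0.794, 0.001, -0.608], [-0.004, -1.0, 0.004]]
ft_force: [0.2, 1.0, 4.7]
grip_width: 0.0354
```

```bash
python3 -c "
from h import *
go(.4844,-.248,.0397,-37.45)"
```

```text
t31.38 pos [ 0.4846 -0.2482  0.0399] head -37.44 tilt 0.34 F [0.2187 1.0369 4.7382] w 0.0354 q6 0.06
  UNITS d [-0.    0.01 -0.01] roll 0.00 dist mm 0.4
```

Contact at 4.7 N; release and retreat.

servo_tool --pt "0 0 0" --pt "0 0 0" --pt "0 0 0" --pt "0 0 0" --pt "0 0 0" --pt "0 0 0" --pt "0 0 0" --roll '[0,0,0,0,0,0,0]' --claw -1

```text
time_s: 31.97
position: [0.4846, -0.2483, 0.0399]
eef_rot: [[-0.608, 0.006, 0.794], [-0.794, 0.001, -0.608], [-0.004, -1.0, 0.004]]
ft_force: [0.6, -0.6, 1.3]
grip_width: 0.0853
```

servo_tool --pt "0 -0.5 0" --pt "0 -1.5 0" --pt "0 -3.0 0" --pt "0 -4.5 0" --pt "0 -6.0 0" --pt "0 -7.0 0" --pt "0 -7.6 0" --pt "0 -7.8 0" --pt "0 -7.8 0" --roll '[0,0,0,0,0,0,0,0,0]'

```text
time_s: 32.72
position: [0.4838, -0.2487, 0.2357]
eef_rot: [[-0.608, 0.007, 0.794], [-0.794, -0.0, -0.608], [-0.004, -1.0, 0.006]]
ft_force: [0.6, 0.2, -0.2]
grip_width: 0.0854
```

```bash
python3 -c "
from h import *
go(.4844,-.248,.235,-37.45)
im,T=snap('wrist','w21');im,T=snap('side','s21');zoom(im,220,100,160,250,3,'zs21')"
```

```text
t32.72 pos [ 0.4838 -0.2487  0.2357] head -37.44 tilt 0.43 F [ 0.6285  0.191  -0.2061] w 0.0854 q6 0.07
  UNITS d [-0.03  0.03  0.  ] roll 0.00 dist mm 1.1
```

View pics/w21.png

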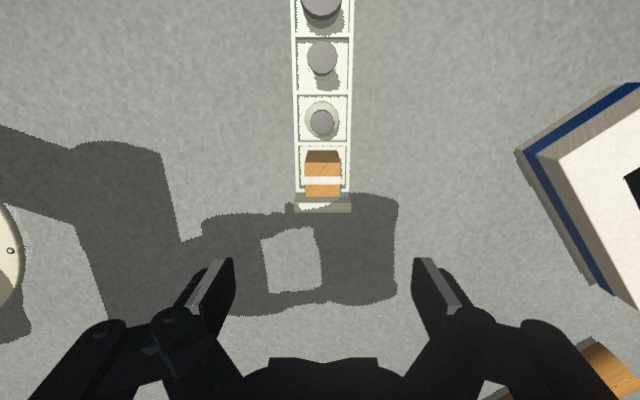

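View pics/zs21.png

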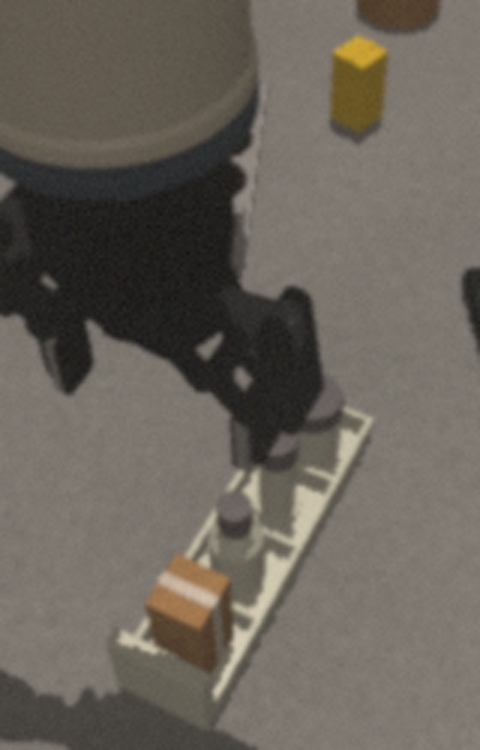

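The wrist view shows the carton at (323,180) beside the end plate, the bottle at (322,122), the tube at (322,57) and the jar at (322,5). All four stand upright in their own pockets, and the open gripper is clear above them.

```bash
python3 -c "
from h import *
print(robot.hand_in())"
```

```text
the job is handed in; nothing more can be done
None
```

All four containers are in the white storage rack in reversed order. From the pocket farthest from the end plate they run jar, tube, bottle, carton, with the carton beside the end plate. I handed the job in at about 33 s; no verdict was reported.

- **Placing:** Each container was lowered slowly until it touched the pocket floor, at about 5 to 10 N. That was within about 0.1 mm of the height worked out from its grasp. I then opened the gripper and lifted straight up about 0.14 to 0.2 m.
- **Last checks:** The final wrist and side pictures show all four upright in their own pockets, with the gripper open and about 0.15 m clear of the tops. In those pictures the yellow carton stood untouched. The purple bottles were in neither final picture and were not touched during the moves.
- **Disagreements:** The rack positions from the top and wrist cameras agreed to about 1 mm. The measured gripper width read up to about 2.4 mm under the nominal container sizes, and the tool drifted up to about 0.6° off vertical. Neither affected the placing.

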